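# Load the craft spinner with wooden rings and start it

### The job

Take the black clamping cap off the craft spinner's stepped spindle and stand it on the table, thread every wooden ring on the table onto the spindle so that each sits fully down on its own step (largest first, for a smaller one blocks the way), then put the cap back on top, fully home. Only then slide the safety catch fully aside, leave it open, and press the start button it uncovered all the way down. Leave the mug, the paint jar and the glue bottle standing where they are.

Things in the scene. Friction and masses are not known exactly. Their poses are not given: they have to be found in the camera images.
- housing_top (a point): Centre of the top face of the craft spinner, a fixed white machine on the table: housing 160 x 340 x 45 mm. Its x axis runs across the 160 mm, from the robot's side to the back; y along the 340 mm, from the spindle's end to the button's end; z up.
- spindle_seat (a point): Foot of the spindle: on its upright axis, on the grey flange (76 mm across) 50 mm above the table, at the housing's -y end. Axes as housing_top. The aluminium spindle has four round steps, each 13 mm high, of diameters 49, 39, 29, 19 mm from bottom to top, chamfered 1.3 mm, then a steel pin 9 mm thick, 7 mm high. The shoulders lie 0, 13, 26, 39 and 52 mm above this point.
- spindle_top (a point): Tip of the spindle's pin, on the axis, 59 mm above spindle_seat.
- ring1_mid (a point): The largest of the plain wooden craft rings: outer diameter 64 mm, bore 52 mm, 12 mm high; it lies flat on the table at the start. This point is its centre, half-way up; z is its axis. It sits, with 3 mm play in diameter, round the 49 mm step of the spindle: home, its centre is 6 mm above spindle_seat. May be absent (None).
- ring2_mid (a point): The second largest of the plain wooden craft rings: outer diameter 54 mm, bore 42 mm, 12 mm high; it lies flat on the table at the start. This point is its centre, half-way up; z is its axis. It sits, with 3 mm play in diameter, round the 39 mm step of the spindle: home, its centre is 19 mm above spindle_seat. May be absent (None).
- ring3_mid (a point): The second smallest of the plain wooden craft rings: outer diameter 44 mm, bore 32 mm, 12 mm high; it lies flat on the table at the start. This point is its centre, half-way up; z is its axis. It sits, with 3 mm play in diameter, round the 29 mm step of the spindle: home, its centre is 32 mm above spindle_seat. May be absent (None).
- ring4_mid (a point): The smallest of the plain wooden craft rings: outer diameter 34 mm, bore 22 mm, 12 mm high; it lies flat on the table at the start. This point is its centre, half-way up; z is its axis. It sits, with 3 mm play in diameter, round the 19 mm step of the spindle: home, its centre is 45 mm above spindle_seat. May be absent (None).
- cap_mid (a point): The black clamping cap: a round knob 34 mm across, 30 mm high, with a blind bore of 12 mm diameter, 10 mm deep, in its underside. This point is its centre, half-way up; z is its axis. At the start it sits loose (no thread, it lifts straight off) on the spindle's pin, its centre 67 mm above spindle_seat; it stands stably on the table.
- catch (a joint): Sliding safety catch over the start button, in m: 0 (it starts within 8 mm of that) covers the button, 0.06 is the open end stop; slides along the housing's +y (away from the spindle) with about 1.5 N of friction and stays where it is left.
- catch_tab (a point): Centre of the catch's upright grip tab, 30 mm along the housing's x by 10 mm along its y; its top is 10 mm above this point, the catch's plate 13 mm below. The plate is 78 x 40 x 4 mm, its middle 13 mm from the tab towards -y (the spindle). It lies on two rails, 8 mm wide, 14 mm high, 62 mm apart, along the housing's y. Axes as housing_top.
- start (a joint): Start button travel in m: 0 up, 0.006 fully down; springs back; about 1.5 N starts it and 5 N takes it fully down.
- start_top (a point): Centre of the top face of the round start button, 28 mm across, 12 mm above the housing's top, midway between the rails (whose tops are 2 mm above it), 150 mm from the spindle's axis. Axes as housing_top.
- mug_mid (a point): Bystander: white mug, 80 mm across with a side handle, 90 mm high; this point 45 mm up on its axis. To be left standing where it is.
- paint_mid (a point): Bystander: closed paint jar, 60 mm across, 75 mm high; this point 37 mm up on its axis. To be left standing where it is.
- glue_mid (a point): Bystander: glue bottle, 52 mm across, 130 mm high; this point 60 mm up on its axis. To be left standing where it is.
There are look-alikes about, which are no part of the job. Leave any turquoise look-alike of the part that bears ring2_mid alone.

How it is judged:
On the way, in this order (a step that is already met when the one before it is completed fails the run):
1. the cap is off the spindle and set aside on the table (horizontal distance between cap_mid and spindle_seat above 0.09 m and height (world z) of cap_mid below 0.03 m), for 0.2 s.
2. every ring present sits on its own step of the spindle (horizontal distance between each of ring1_mid, ring2_mid, ring3_mid, ring4_mid and spindle_seat below 0.005 m and z of ring1_mid in the frame of spindle_seat between 0.002 and 0.01 m and angle between the z axis of each of ring1_mid, ring2_mid, ring3_mid, ring4_mid and the z axis of spindle_seat, either way round below 0.12 rad and z of ring2_mid in the frame of spindle_seat between 0.015 and 0.023 m and z of ring3_mid in the frame of spindle_seat between 0.028 and 0.036 m and z of ring4_mid in the frame of spindle_seat between 0.041 and 0.049 m), for 0.2 s.
3. the cap is back on the spindle, fully home (horizontal distance between cap_mid and spindle_seat below 0.005 m and z of cap_mid in the frame of spindle_seat between 0.063 and 0.071 m and angle between the z axis of cap_mid and the z axis of spindle_seat, either way round below 0.12 rad), for 0.2 s.
4. the safety catch is slid fully aside (value of joint catch above 0.052 m), for 0.1 s.
5. the start button is pressed fully down (value of joint start above 0.0045 m), for 0.05 s.
At the end, for the whole second after the job is handed in: Every ring present and the cap sit on their own shoulders of the spindle (centres within 5 mm of the axis and 4 mm of the height when home, tilted less than 0.12 rad), the catch is open by more than 50 mm, the button has sprung back up, all at rest (all of step 2 and all of step 3 and value of joint catch above 0.05 m and value of joint start below 0.002 m and linear speed of cap below 0.02 m/s); the robot touches nothing.
It fails at once if the start button is pressed before the cap is back on the spindle (value of joint start above 0.003 m and horizontal distance between cap_mid and spindle_seat above 0.02 m).
It fails at once if a bystander (mug, paint jar or glue bottle) is shifted by more than 5 cm or knocked over (distance of any of mug_mid, paint_mid, glue_mid from where it was at the start of the episode above 0.05 m or angle between any of mug_mid, paint_mid, glue_mid's own z axis and vertical above 0.5 rad).
Of ring1, ring2, ring3, ring4 only 2 to 4 are there at a start; the rules pass over those that are not, and their reading is None.
At some moment in a run one of ring1, ring2, ring3, ring4 may be knocked a few centimetres aside while the robot is not near it.
It also fails if it takes over 210 s, if anything falls off the work surface, if the arm or the gripper's body presses on something with over 40 N, if the wrist force passes 120 N, or if a joint passes its speed limit or range.

### The arm

A 6-joint arm with a two-finger parallel gripper is mounted at the origin on the work surface. World frame = base frame: x ahead of the robot, y to its left, z up, the work surface at z = 0. Lengths are in m, angles in rad, forces in N, time in s.
With the tool pointing down it reaches from about 0.3 to 0.875 m from the base axis. Payload 6.4 kg.
Tool frame: the origin (TCP) lies midway between the tips of the shut fingers; the grasp point (between the pads) lies 19 mm behind it (grasp_offset is the distance from the TCP to the grasp point, in m); z points along the fingers, y is the line along which they close (so a half turn about z gives the same grasp; the last joint's range is limited). The gripper opens to 85 mm and grips with 20 to 120 N. Pads are 22 mm wide; open, the fingers measure 114 mm over their backs; the gripper's body (76 mm by 85 mm) begins 54 mm behind the grasp point. The pads swing forward as they close: fully open they stand 13 mm farther back than shut.
Start: joints at [-1.451, 0.181, 1.607, -0, 1.354, -0.206], TCP at [0.184, -0.545, 0.231] pointing down, gripper open.
Joint ranges: [-2.99, 2.99], [-0.89, 2.07], [0.3, 2.58], [-1.14, 4.28], [0, 2.63], [-3.12, 3.12]. Speed limits (rad/s): [2.57, 2.57, 3.01, 3.14, 3.14, 3.14].

### API

Orientations are given as a unit quaternion [w, x, y, z].
In Python, from bench import * gives the robot as it stands. The module is installed in compiled form; this text tells all that it offers.
- The arm moves only by the tool servo_tool, never from a script. Its argument "commands" is text: rows parted by semicolons, each of 7 numbers parted by spaces: the turn, a rotation vector about the tool's x, y, z in rad, then the shift along the tool's x, y, z in mm, then the opening, from 0 (shut) to 1 (fully open). In form: wx wy wz dx dy dz claw; .... A call has 1 to 5 rows; each row shifts and turns the commanded pose from where the row before left it, along the tool's axes as they then stand; what a row does not reach is not made up. A row lasts 1/8 s, in which the tool goes at most 62.5 mm and 10.7 degrees, less where a joint would pass 70% of its speed; a pose out of reach is approached as far as the arm can. A call with a gripper value outside its range is refused whole. The fingers move at their own pace and stop on an object; the grip force is fixed at half the most. Time passes only in rows, so rows that do not move let the fingers close. It gives the time, the measured TCP pose, the force, the opening and the grip force at its end, in the units of the state.
- get_obs(): the state, without advancing time (a new reading comes with each control period).
- camera(name): name is "scene" or "top"; returns the picture (480x640x3 uint8, blue, green, red); there is no depth.
- calibration(name): a dict with "fx", "fy", "cx", "cy" (pixels), "k1" (the pictures are not rectified: a ray, as slopes to the right and down, at radius r is drawn at 1 + k1 r^2 times it, then the intrinsics apply), "R" (3x3) and "t" (3): a world point X has camera coordinates R X + t. Camera axes: x right, y down, z forward; pixel columns grow to the right and rows downward; lengths in m; the calibration is good to about 2 mm. A picture is of the moment at which its call begins. calibration takes no time and is no camera call.
- hand_in(): hands the job in; it is judged then, once.
The state is a dict: "time_s": time; "q": joint angles; "dq": joint speeds; "joint_efforts": joint torques, N m; "eef_pos": TCP position; "eef_rot": TCP orientation; "wrist_force": force on the tool from outside, world axes, zero at the start; "torque": the same for the moment, N m; "opening": opening from 0.0 (shut) to 1.0 (fully open); "grasp_force": force on a finger pad.
Only numpy, scipy, OpenCV 4.12 (cv2) and the standard library are available. Lean on these libraries where they do the work, as an engineer would, in place of code of your own. Each camera call takes 0.05 s, during which the arm holds its last target. There are 200 camera calls.

## Working session

There is one attempt and no reset: what is moved stays moved. The work goes in short steps, Python scripts to look and compute and a tool call to move; the robot and the scene stay as the last step left them, time stands still between calls to the robot, and variables do not carry over. Pictures are saved under pics/ and viewed, at most 14 in all, crops included, and the job is handed in when it is done.

Besides the shell and the picture viewer there is one more tool, called after "Call:" as name(argument=value, ...) on one line, values as JSON. servo_tool: Moves the arm, as the interface text tells. Its arguments: {"type":"object","properties":{"commands":{"type":"string"}},"required":["commands"]}

```bash
mkdir -p pics; python3 - <<'E'
from bench import *
import cv2
for n in("scene","top"):
    cv2.imwrite(f"pics/{n}0.png",camera(n)); print(n,calibration(n))
o=get_obs(); print(o)
E
```

```text
scene {'fx': 572.5436957957255, 'fy': 572.5436957957255, 'cx': 325.57453099918285, 'cy': 244.92300672896894, 'k1': 0.013501869395599829, 'R': array([[-0.50643748,  0.86219983,  0.01151232],
       [ 0.57654956,  0.34852006, -0.73900229],
       [-0.64117992, -0.36762103, -0.67360455]]), 't': array([ 0.20767189, -0.17392277,  1.77788892])}
top {'fx': 624.6683017793747, 'fy': 624.6683017793747, 'cx': 315.00679030228065, 'cy': 241.449164162337, 'k1': -0.09313869215258687, 'R': array([[-0.01561065, -0.99980006,  0.0124959 ],
       [-0.98953216,  0.01365475, -0.14366504],
       [ 0.14346568, -0.0146078 , -0.98954748]]), 't': array([-0.00385118,  0.48312745,  1.87843789])}
{'time_s': 0.1, 'q': array([-1.45130494e+00,  1.81475274e-01,  1.60789130e+00,  1.46345624e-05,
        1.35378272e+00, -2.06299201e-01]), 'dq': array([-0.00102985, -0.0015715 , -0.00307194,  0.00084719,  0.00044328,
        0.00054933]), 'joint_efforts': array([ 1.26964715e-04, -4.45872152e+01, -3.52237844e+01, -2.46138243e-04,
        4.11840840e-03,  2.14726413e-05]), 'eef_pos': array([ 0.18399599, -0.54425745,  0.23047751]), 'eef_rot': array([-7.77278731e-04,  9.86761831e-01,  1.62174239e-01,  4.09092947e-05]), 'wrist_force': array([-0.4197741 , -0.90409368,  0.96690218]), 'torque': array([-0.02857838,  0.02701073, -0.02616935]), 'grasp_force': 0.0, 'opening': 1.001939288282351}
```

View pics/scene0.png

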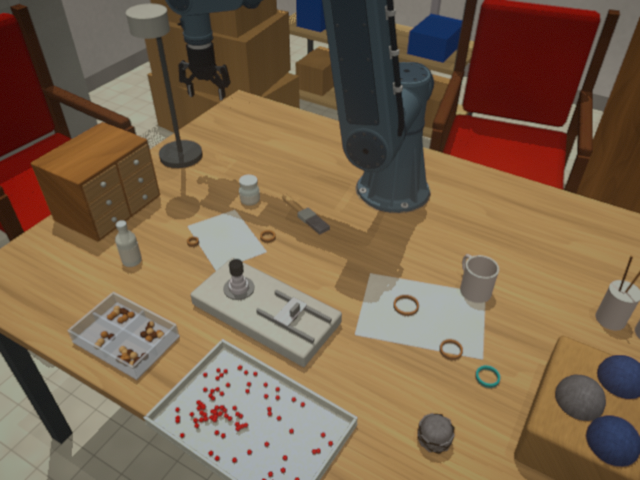

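View pics/top0.png

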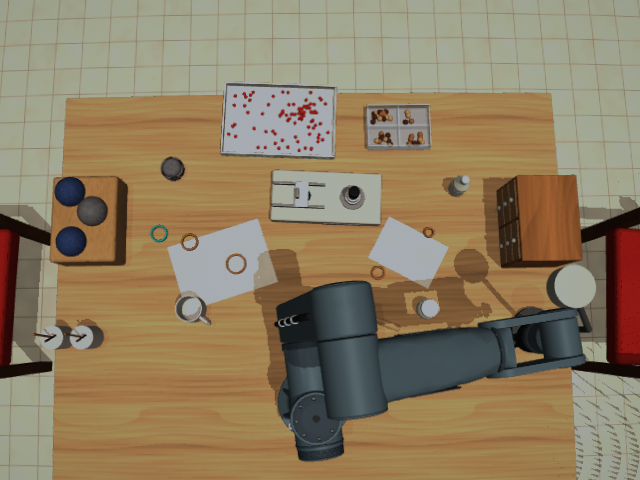

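The scene view shows the spinner with the cap at (236,268) and the catch tab at (295,310). The rings are at (406,305), (451,349), (268,237) and (193,241), and a turquoise ring is at (488,376). In the top view the cap is at (353,192) and the catch at (301,194). Ring candidates in the top view are (236,264), (190,242), (377,272) and (428,232). The turquoise look-alike is at (160,233). The dark knob at (172,169) is a cap look-alike, but the real cap sits on the spindle.

Next is one close crop montage to check these choices.

```bash
python3 - <<'E'
import cv2,numpy as np
t=cv2.imread("pics/top0.png");s=cv2.imread("pics/scene0.png")
def c(i,x,y,w=100,h=75):return cv2.resize(i[y:y+h,x:x+w],(400,300),interpolation=cv2.INTER_CUBIC)
cv2.imwrite("pics/m0.png",np.vstack([np.hstack([c(t,150,215),c(t,350,215)]),np.hstack([c(t,270,160,120,90),c(s,190,250,160,120)])]))
h=cv2.cvtColor(t,cv2.COLOR_BGR2HSV)
for p in[(236,254),(190,235),(377,266),(428,227),(160,226),(210,240),(140,250),(400,250)]:print(p,h[p[1]-2:p[1]+3,p[0]].tolist())
E
```

```text
(236, 254) [[103, 10, 173], [12, 52, 141], [12, 174, 151], [12, 110, 97], [84, 7, 173]]
(190, 235) [[14, 158, 89], [13, 175, 128], [13, 161, 95], [18, 129, 164], [19, 128, 164]]
(377, 266) [[18, 127, 166], [16, 137, 162], [12, 178, 119], [13, 171, 121], [17, 133, 152]]
(428, 227) [[16, 140, 164], [14, 141, 161], [12, 175, 124], [12, 178, 135], [14, 154, 98]]
(160, 226) [[18, 130, 147], [83, 154, 119], [86, 190, 122], [19, 115, 106], [15, 140, 159]]
(210, 240) [[105, 14, 177], [106, 16, 178], [103, 13, 176], [108, 17, 179], [105, 14, 177]]
(140, 250) [[20, 121, 164], [21, 118, 164], [20, 123, 164], [17, 133, 163], [15, 139, 163]]
(400, 250) [[106, 16, 178], [108, 17, 179], [108, 18, 180], [108, 17, 179], [108, 17, 180]]
```

View pics/m0.png

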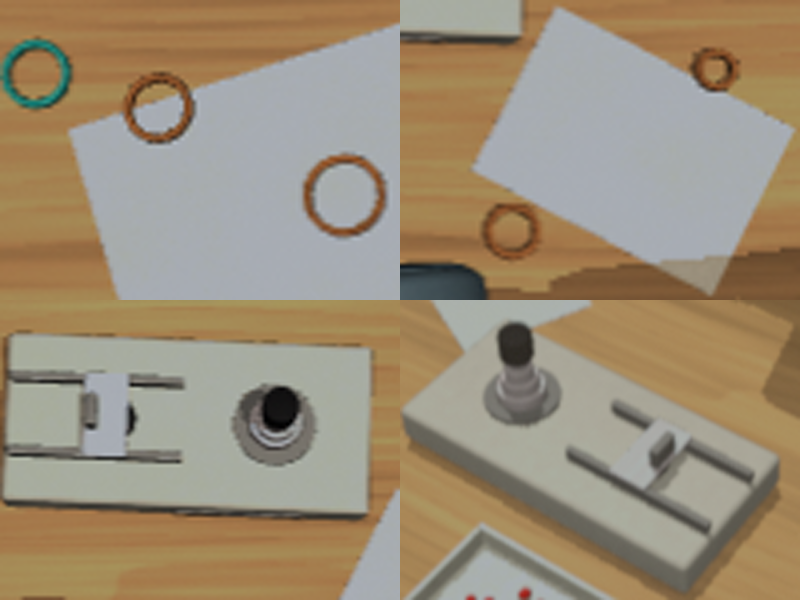

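```bash
cat >h.py <<'E'
from bench import *
import cv2,numpy as np
from scipy.spatial.transform import Rotation as Rn
C={n:calibration(n) for n in("scene","top")}
def KD(n):
    c=C[n];return np.array([[c["fx"],0,c["cx"]],[0,c["fy"],c["cy"]],[0,0,1]]),np.array([c["k1"],0,0,0,0.])
def ray(n,p):
    K,D=KD(n);c=C[n]
    q=cv2.undistortPoints(np.array(p,float).reshape(-1,1,2),K,D)[:,0]
    return -c["R"].T@c["t"],np.c_[q,np.ones(len(q))]@c["R"]
def plane(n,p,z):
    o,d=ray(n,p);return o+d*((z-o[2])/d[:,2])[:,None]
def proj(n,X):
    K,D=KD(n);c=C[n];return cv2.projectPoints(np.array(X,float).reshape(-1,1,3),cv2.Rodrigues(c["R"])[0],c["t"],K,D)[0][:,0]
def tri(a,b):  # pixel in scene, in top -> point, gap
    o1,d1=ray("scene",a);o2,d2=ray("top",b);A=np.c_[d1[0],-d2[0]]
    s=np.linalg.lstsq(A,o2-o1,rcond=None)[0];P=o1+d1[0]*s[0];Q=o2+d2[0]*s[1]
    return (P+Q)/2,np.linalg.norm(P-Q)
def blob(n,im,f,near,r=25):
    h=cv2.cvtColor(im,cv2.COLOR_BGR2HSV).astype(int);m=f(h).astype(np.uint8)
    w=np.zeros_like(m);cv2.circle(w,near,r,1,-1);m&=w
    cs=[c for c in cv2.findContours(m,cv2.RETR_EXTERNAL,cv2.CHAIN_APPROX_NONE)[0]]
    return max(cs,key=len) if cs else None
ringc=lambda h:(h[...,0]>=7)&(h[...,0]<=15)&(h[...,1]>148)
def ring(n,im,near,z=.006,r=18):
    c=blob(n,im,ringc,near,r)
    w=plane(n,c[:,0],z);e=cv2.fitEllipse(((w[:,:2])*1e4).astype(np.float32))
    return np.array(e[0])/1e4,np.array(e[1])/10
def pose():
    o=get_obs();R=Rn.from_quat(np.roll(o["eef_rot"],-1)).as_matrix()
    return o,np.array(o["eef_pos"]),R
def go(P,psi=None):  # print the tool-frame shift to TCP target P (and turn to psi)
    o,p,R=pose();s=R.T@(np.array(P)-p)*1e3;ps=np.arctan2(R[1,0],R[0,0])
    print("t %.1f psi %.3f shift mm"%(o["time_s"],ps),s.round(1),"wz",None if psi is None else round(ps-psi,3),"tilt",R[:2,2].round(3),"op %.3f gf %.0f"%(o["opening"],o["grasp_force"]),"f",o["wrist_force"].round(1))
E
python3 - <<'E'
from h import *
T=cv2.imread("pics/top0.png");S=cv2.imread("pics/scene0.png")
for k,a,b in((1,(236,264),(406,305)),(2,(190,242),(451,349)),(3,(377,272),(268,237)),(4,(428,232),(193,241))):
    for n,i,p in(("top",T,a),("scene",S,b)):
        c,d=ring(n,i,p);print(k,n,(c*1e3).round(1),d.round(1))
dark=lambda h:h[...,2]<60
def cen(c):m=cv2.moments(c);return m["m10"]/m["m00"],m["m01"]/m["m00"]
a=blob("scene",S,dark,(236,268),14);b=blob("top",T,dark,(353,192),12)
print("cap",cen(a),cen(b),tri(cen(a),cen(b)),cv2.boundingRect(a),cv2.boundingRect(b))
white=lambda h:(h[...,1]<60)&(h[...,2]>130)
hc=blob("top",T,white,(326,197),75)
r=cv2.minAreaRect((plane("top",hc[:,0],.045)[:,:2]*1e4).astype(np.float32));print("housing",np.array(r[0])/10,np.array(r[1])/10,r[2])
for n,x in(("mug",(189,310)),("paint",(428,310)),("glue",(461,183))):print(n,plane("top",[x],.09)[0].round(3))
E
```

```text
1 top [422.6 235.4] [57.3 58.5]
1 scene [450.5 233.1] [1.9 3.6]
2 top [493.6 381.1] [49.2 51.7]
2 scene [477.1 370.3] [64.  84.6]
3 top [ 387.7 -204. ] [41.9 43.7]
3 scene [ 386.2 -202.7] [37.1 40.5]
4 top [ 513.5 -368.1] [29.4 34.5]
4 scene [ 513.  -366.3] [26.9 31.1]
cap (235.8221476510067, 267.61073825503354) (353.6046901172529, 192.01675041876044) (array([ 0.61779852, -0.12606316,  0.11493915]), np.float64(0.001817980472673884)) (230, 260, 13, 16) (348, 186, 12, 13)
housing [621.41357422 -46.89669189] [335.60766602 156.76879883] 86.91645050048828
mug [0.277 0.363 0.09 ]
paint [ 0.266 -0.34   0.09 ]
glue [ 0.649 -0.457  0.09 ]
```

All four rings are present. The cap triangulates to z = 0.115 m against the expected 0.117 m, and the housing and ring sizes fit. I'll align the tool with the world axes and go above the cap.

Call:
servo_tool(commands="0 0 0.163 0 0 0 1; 0 0 0.163 0 0 0 1; 0 0 0 43 -42 0 1; 0 0 0 43 -42 0 1; 0 0 0 43 -42 0 1")

```text
time_s: 0.72
eef_pos: [0.3139, -0.4172, 0.2308]
eef_rot: [-0.0, 1.0, -0.001, -0.0]
wrist_force: [1.3, 0.1, -0.0]
opening: 1.004
grasp_force: 0.0
```

Call:
servo_tool(commands="0 0 0 43 -42 0 1; 0 0 0 43 -42 0 1; 0 0 0 43 -42 0 1; 0 0 0 43 -42 0 1; 0 0 0 43 -42 0 1")

```text
time_s: 1.35
eef_pos: [0.5292, -0.2071, 0.231]
eef_rot: [-0.0, 1.0, -0.0, -0.0]
wrist_force: [0.5, -0.7, -0.4]
opening: 1.002
grasp_force: 0.0
```

Call:
servo_tool(commands="0 0 0 43 -42 0 1; 0 0 0 30 -30 20 1; 0 0 0 0 0 0 1; 0 0 0 0 0 0 1")

```text
time_s: 1.85
eef_pos: [0.6007, -0.1369, 0.2108]
eef_rot: [-0.0, 1.0, 0.0, -0.001]
wrist_force: [-0.6, -1.9, 0.4]
opening: 0.997
grasp_force: 0.0
```

```bash
python3 -c "
from h import *
go([.618,-.126,.106],0);print(pose()[1])"
```

```text
t 1.9 psi 0.000 shift mm [ 17.4 -10.8 104.8] wz 0.0 tilt [-0.001  0.   ] op 0.997 gf 0 f [-0.6 -1.9  0.4]
[ 0.60069414 -0.13686177  0.21079635]
```

Call:
servo_tool(commands="0 0 0 17.5 -11 0 1; 0 0 0 0 0 40 1; 0 0 0 0 0 35 1; 0 0 0 0 0 20 1; 0 0 0 0 0 10 1")

```text
time_s: 2.48
eef_pos: [0.6182, -0.1267, 0.1058]
eef_rot: [-0.0, 1.0, -0.001, -0.0]
wrist_force: [-0.6, -0.2, 0.3]
opening: 0.998
grasp_force: 0.0
```

Call:
servo_tool(commands="0 0 0 0 0 0 0; 0 0 0 0 0 0 0; 0 0 0 0 0 0 0; 0 0 0 0 0 0 0; 0 0 0 0 0 0 0")

```text
time_s: 3.1
eef_pos: [0.6197, -0.1263, 0.1079]
eef_rot: [0.001, 1.0, -0.0, 0.001]
wrist_force: [-0.3, -0.5, 5.7]
opening: 0.375
grasp_force: 59.4
```

Call:
servo_tool(commands="0 0 0 0 0 0 0; 0 0 0 0 0 0 0; 0 0 0 0 0 0 0")

```text
time_s: 3.48
eef_pos: [0.6197, -0.1262, 0.1079]
eef_rot: [0.001, 1.0, -0.0, 0.001]
wrist_force: [-0.4, 0.0, 7.0]
opening: 0.374
grasp_force: 59.4
```

```bash
python3 -c "
from h import *
go([.44,-.02,.16],0);print(pose()[1])"
```

```text
t 3.5 psi -0.000 shift mm [-179.6 -106.2  -52.7] wz -0.0 tilt [ 0.003 -0.001] op 0.374 gf 59 f [-0.4  0.   7. ]
[ 0.61971866 -0.12623956  0.10793435]
```

Call:
servo_tool(commands="0 0 0 0 0 -10 0; 0 0 0 0 0 -25 0; 0 0 0 0 0 -45 0; 0 0 0 -45 -27 0 0; 0 0 0 -45 -27 0 0")

```text
time_s: 4.1
eef_pos: [0.5279, -0.0714, 0.1871]
eef_rot: [0.0, 1.0, -0.0, 0.001]
wrist_force: [-0.2, -0.7, -0.2]
opening: 0.38
grasp_force: 59.5
```

Call:
servo_tool(commands="0 0 0 -45 -27 0 0; 0 0 0 -43 -25 20 0; 0 0 0 0 0 50 0; 0 0 0 0 0 50 0; 0 0 0 0 0 30 0")

```text
time_s: 4.72
eef_pos: [0.4393, -0.0192, 0.0347]
eef_rot: [-0.0, 1.0, 0.0, -0.001]
wrist_force: [-1.0, -0.4, -0.5]
opening: 0.378
grasp_force: 59.6
```

```bash
python3 -c "
from h import *
go([.44,-.02,.004],0);print(pose()[1])
cv2.imwrite('pics/top1.png',camera('top'));cv2.imwrite('pics/scene1.png',camera('scene'))
c=lambda n,x,y:cv2.resize(cv2.imread('pics/%s1.png'%n)[y:y+120,x:x+80],(400,600),interpolation=3)
cv2.imwrite('pics/m1.png',np.hstack([c('top',310,170),c('scene',200,220)]))"
```

```text
t 4.7 psi 0.000 shift mm [ 0.7  0.8 30.7] wz 0.0 tilt [-0.002  0.001] op 0.378 gf 60 f [-1.  -0.4 -0.5]
[ 0.43932628 -0.01923884  0.03466698]
```

View pics/m1.png

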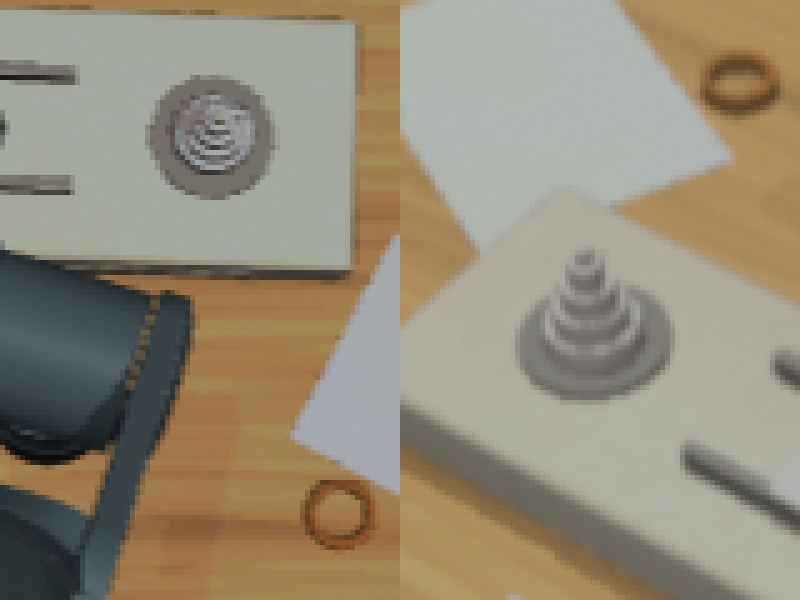

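The top view shows the bare spindle with its grey flange around pixel (352,197); in the scene view the flange is at (239,288). I'll set the cap down and measure the flange.

Call:
servo_tool(commands="0 0 0 0 0 20 0; 0 0 0 0 0 7 0; 0 0 0 0 0 2 0; 0 0 0 0 0 0 0.7; 0 0 0 0 0 0 1")

```text
time_s: 5.45
eef_pos: [0.4413, -0.02, 0.008]
eef_rot: [0.0, 1.0, -0.0, 0.001]
wrist_force: [-0.2, 0.5, -0.3]
opening: 0.792
grasp_force: 0.0
```

Call:
servo_tool(commands="0 0 0 0 0 0 1; 0 0 0 0 0 0 1; 0 0 0 0 0 -50 1; 0 0 0 0 0 -50 1; 0 0 0 0 0 -50 1")

```text
time_s: 6.08
eef_pos: [0.4403, -0.0197, 0.1588]
eef_rot: [-0.0, 1.0, -0.0, -0.0]
wrist_force: [0.4, -0.2, -0.2]
opening: 1.0
grasp_force: 0.0
```

```bash
cat >>h.py <<'E'
def flange(n,im,near,lo,hi,r=26):
    h=cv2.cvtColor(im,cv2.COLOR_BGR2HSV).astype(int)
    c=blob(n,im,lambda h:(h[...,2]>lo)&(h[...,2]<hi)&(h[...,1]<60),near,r)
    w=plane(n,c[:,0],.05)[:,:2]*1e3
    return w
def circ(w,r=None):
    from scipy.optimize import least_squares as L
    f=(lambda p:np.hypot(*(w-p[:2]).T)-p[2])
    return L(f,[*w.mean(0),38],loss="soft_l1",f_scale=.7).x
E
python3 - <<'E'
from h import *
for n,near,r in(("top",(352,197),20),("scene",(239,288),22)):
    im=cv2.imread(f"pics/{n}1.png")
    x,y=near;print(cv2.cvtColor(im,6)[y-8 if n=="scene" else y, x-24:x+25].tolist())
    for hi in(125,130,135,140):
        w=flange(n,im,near,0,hi,r)
        if n=="scene":
            px=proj(n,np.c_[w/1e3,np.full(len(w),.05)]); w=w[px[:,1]>284]
        print(n,hi,circ(w).round(1),len(w))
go([.6187,-.126,.2])
print(get_obs()["eef_pos"])
E
```

```text
[166, 166, 166, 166, 166, 167, 167, 166, 166, 167, 166, 142, 111, 111, 111, 111, 89, 129, 126, 129, 133, 90, 137, 153, 126, 114, 146, 168, 147, 150, 148, 150, 131, 102, 112, 111, 132, 158, 166, 166, 166, 166, 166, 166, 167, 166, 166, 166, 166]
top 125 [ 616.9 -126.    36.3] 69
top 130 [ 616.8 -126.    36.4] 69
top 135 [ 617.4 -126.6   37.1] 68
top 140 [ 617.2 -126.5   37.4] 71
[171, 171, 171, 171, 170, 170, 170, 171, 171, 172, 172, 168, 156, 140, 138, 157, 162, 128, 118, 126, 132, 138, 136, 128, 117, 112, 104, 98, 125, 157, 144, 150, 145, 127, 124, 130, 143, 161, 170, 171, 172, 171, 171, 171, 170, 171, 171, 171, 171]
scene 125 [ 625.7 -118.    28.6] 102
scene 130 [ 622.7 -120.1   33.8] 71
scene 135 [ 630.2 -114.9   27.1] 85
scene 140 [ 630.4 -115.5   27.3] 81
t 6.1 psi -0.000 shift mm [178.4 106.2 -41.3] wz None tilt [-0.  0.] op 1.000 gf 0 f [ 0.4 -0.2 -0.2]
[ 0.44032032 -0.0197075   0.15877184]
```

Call:
servo_tool(commands="0 0 0 -4 -51 0 1; 0 0 0 -4 -51 0 1; 0 0 0 -4 -51 0 1; 0 0 0 -3 -51 0 1; 0 0 0 -3 -51 0 1")

```text
time_s: 6.7
eef_pos: [0.4224, 0.2369, 0.1575]
eef_rot: [-0.0, 1.0, -0.0, 0.0]
wrist_force: [1.5, -0.6, -0.2]
opening: 0.999
grasp_force: 0.0
```

```bash
cat >>h.py <<'E'
def look():
    T=camera("top");S=camera("scene");return {"top":T,"scene":S}
def rings(I,guess):
    for k,g in guess.items():
        for n in I:
            a=proj(n,[g[0],g[1],.006])[0]
            try:
                c,d=ring(n,I[n],tuple(int(round(v)) for v in a),r=20);print(k,n,(c*1e3).round(1),d.round(1))
            except Exception as e:print(k,n,"none")
E
python3 - <<'E'
from h import *
I=look();rings(I,{1:(.4226,.2354),2:(.4936,.381),3:(.3877,-.204),4:(.5135,-.368)})
dark=lambda h:h[...,2]<60
b=[int(v) for v in proj("top",[.44,-.02,.015])[0]];c=blob("top",I["top"],dark,tuple(b),14);m=cv2.moments(c);print("cap",plane("top",[(m["m10"]/m["m00"],m["m01"]/m["m00"])],.016))
go([.4226,.2354,-.001],0)
cv2.imwrite("pics/top2.png",I["top"]);cv2.imwrite("pics/scene2.png",I["scene"])
E
```

```text
1 top [403.1 248.6] [10.9 32.5]
1 scene [449.1 241.8] [   3.2 1362.7]
2 top [488.9 402.9] [ 5.5 25.2]
2 scene [480.5 378.5] [55.8 72.5]
3 top [ 387.7 -204. ] [42.2 43.7]
3 scene [ 386.2 -202.7] [37.5 39.2]
4 top [ 513.2 -368.1] [30.  34.2]
4 scene [ 512.4 -366.4] [26.7 30.1]
cap [[ 0.43964488 -0.0208934   0.016     ]]
t 6.8 psi 0.005 shift mm [  0.8   4.  158.4] wz 0.005 tilt [0.    0.001] op 1.000 gf 0 f [-1.2  0.1 -0.1]
```

Call:
servo_tool(commands="0 0 0 0 0 50 1; 0 0 0 0 0 50 1; 0 0 0 0 0 35 1; 0 0 0 0 0 15 1; 0 0 0 0 0 8 1")

```text
time_s: 7.42
eef_pos: [0.423, 0.2349, -0.0009]
eef_rot: [0.0, 1.0, -0.0, -0.0]
wrist_force: [0.0, 0.9, -0.5]
opening: 0.999
grasp_force: 0.0
```

Call:
servo_tool(commands="0 0 0 0 0 0 1; 0 0 0 0 0 0 0.4; 0 0 0 0 0 0 0.4; 0 0 0 0 0 0 0.4; 0 0 0 0 0 0 0.4")

```text
time_s: 8.05
eef_pos: [0.4239, 0.2355, 0.0017]
eef_rot: [-0.0, 1.0, 0.0, 0.001]
wrist_force: [-4.4, -2.2, 17.1]
opening: 0.714
grasp_force: 60.7
```

```bash
python3 - <<'E'
from h import *
go([.4226,.2354,-.001],0);print(pose()[1])
I=look();cv2.imwrite("pics/scene3.png",I["scene"]);cv2.imwrite("pics/m3.png",cv2.resize(I["scene"][230:380,350:550],(800,600)))
E
```

```text
t 8.1 psi 0.000 shift mm [-1.3  0.1  2.7] wz 0.0 tilt [0.002 0.   ] op 0.714 gf 61 f [-4.4 -2.2 17.1]
[0.42386758 0.23549016 0.00167591]
```

View pics/m3.png

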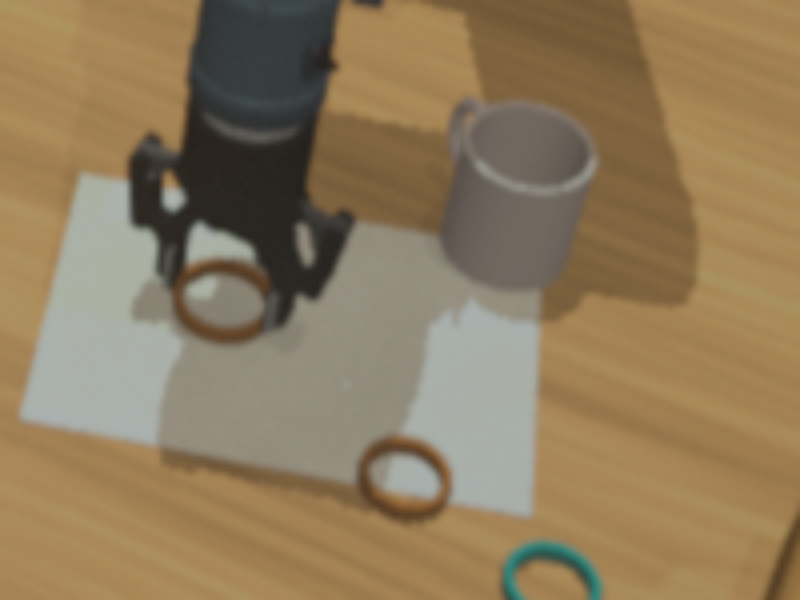

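Ring 1 is between the pads, seen at crop (225,300), with the mug clear of the hand. I'll regrasp turned by 90° so the ring is centred both ways.

Call:
servo_tool(commands="0 0 0 0 0 0 1; 0 0 0 0 0 0 1; 0 0 -0.1745 0 0 0 1; 0 0 -0.1745 0 0 0 1; 0 0 -0.1745 0 0 0 1")

```text
time_s: 8.78
eef_pos: [0.4227, 0.2352, -0.0007]
eef_rot: [-0.0, 0.965, 0.261, -0.0]
wrist_force: [-0.8, 0.7, -0.7]
opening: 1.001
grasp_force: 0.0
```

Call:
servo_tool(commands="0 0 -0.1745 0 0 0 1; 0 0 -0.1745 0 0 0 1; 0 0 -0.1745 0 0 0 1; 0 0 -0.1745 0 0 0 1; 0 0 -0.1745 0 0 0 1")

```text
time_s: 9.4
eef_pos: [0.4227, 0.2352, -0.0007]
eef_rot: [-0.0, 0.764, 0.645, -0.0]
wrist_force: [-0.4, -0.6, 0.5]
opening: 1.002
grasp_force: 0.0
```

Call:
servo_tool(commands="0 0 -0.1745 0 0 0 1; 0 0 0 0 0 0 1; 0 0 0 0 0 0 0.4; 0 0 0 0 0 0 0.4; 0 0 0 0 0 0 0.4")

```text
time_s: 10.02
eef_pos: [0.4229, 0.2352, -0.0001]
eef_rot: [0.0, 0.708, 0.706, 0.0]
wrist_force: [-2.4, -1.5, 7.5]
opening: 0.707
grasp_force: 64.6
```

Call:
servo_tool(commands="0 0 0 0 0 0 0.4; 0 0 0 0 0 -40 0.4; 0 0 0 0 0 -60 0.4; 0 0 0 0 0 -60 0.4; 0 0 0 0 0 0 0.4")

```text
time_s: 10.65
eef_pos: [0.4264, 0.2363, 0.1647]
eef_rot: [0.003, 0.708, 0.706, 0.005]
wrist_force: [0.5, 0.2, -1.2]
opening: 0.707
grasp_force: 65.5
```

```bash
python3 - <<'E'
from h import *
go([.6175,-.1263,.15],1.5708);print(pose()[1])
E
```

```text
t 10.7 psi 1.569 shift mm [-362.2  191.7   15.7] wz -0.002 tilt [0.011 0.003] op 0.707 gf 65 f [ 0.5  0.2 -1.2]
[0.42639807 0.23628799 0.16470939]
```

Call:
servo_tool(commands="0 0 0 -51.6 27.8 0 0.4; 0 0 0 -51.6 27.8 0 0.4; 0 0 0 -51.6 27.8 0 0.4; 0 0 0 -51.6 27.8 0 0.4; 0 0 0 -51.6 27.8 0 0.4")

```text
time_s: 11.28
eef_pos: [0.5615, -0.0245, 0.1577]
eef_rot: [-0.001, 0.708, 0.706, -0.0]
wrist_force: [1.4, 0.7, 0.3]
opening: 0.703
grasp_force: 65.5
```

Call:
servo_tool(commands="0 0 0 -51.6 27.8 0 0.4; 0 0 0 -51.9 28 0 0.4; 0 0 0 0 0 0 0.4; 0 0 0 0 0 40 0.4; 0 0 0 0 0 0 0.4")

```text
time_s: 11.9
eef_pos: [0.6136, -0.1244, 0.1146]
eef_rot: [-0.005, 0.707, 0.707, -0.002]
wrist_force: [-0.4, 0.3, -0.0]
opening: 0.704
grasp_force: 65.4
```

```bash
python3 - <<'E'
from h import *
go([.6175,-.1263,.065],1.5708);print(pose()[1])
I=look();T,S=I["top"],I["scene"]
c=lambda i,x,y:cv2.resize(i[y:y+90,x:x+60],(400,600),interpolation=3)
cv2.imwrite("pics/m4.png",np.hstack([c(T,322,150),c(S,208,230)]))
E
```

```text
t 11.9 psi 1.570 shift mm [-2.1  4.3 49.5] wz -0.001 tilt [-0.009  0.004] op 0.704 gf 65 f [-0.4  0.3 -0. ]
[ 0.61360245 -0.12435752  0.11455681]
```

View pics/m4.png

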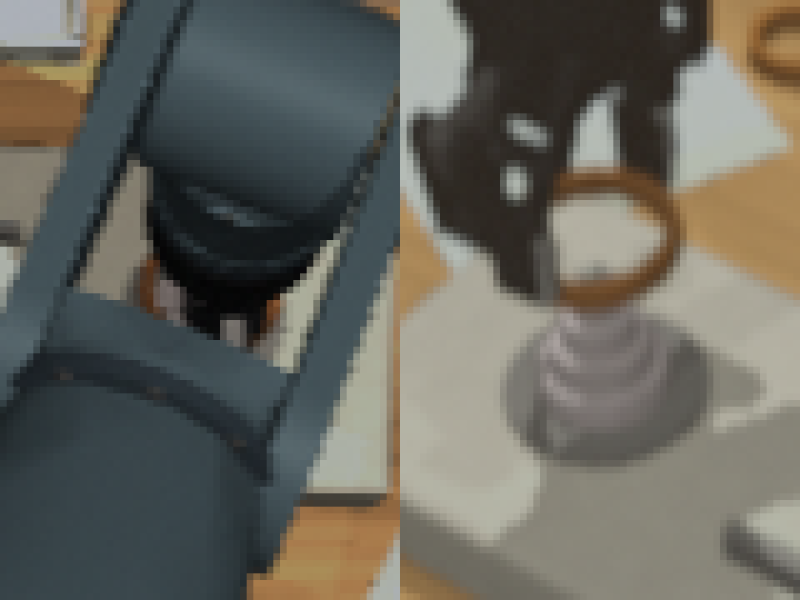

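The scene view shows ring 1 held level over the spindle tip, with the ring at crop (620,240). I'll let it settle and then lower.

Call:
servo_tool(commands="0 0 0 0 0 0 0.4; 0 0 0 0 0 0 0.4; 0 0 0 0 0 20 0.4; 0 0 0 0 0 20 0.4; 0 0 0 0 0 0 0.4")

```text
time_s: 12.62
eef_pos: [0.615, -0.1255, 0.0758]
eef_rot: [-0.003, 0.707, 0.707, -0.001]
wrist_force: [-0.7, 0.7, -0.5]
opening: 0.708
grasp_force: 65.4
```

Call:
servo_tool(commands="0 0 0 0 0 0 0.4; 0 0 0 0 0 0 0.4; 0 0 0 0 0 0 0.4")

```text
time_s: 13.0
eef_pos: [0.6178, -0.1266, 0.08]
eef_rot: [0.001, 0.707, 0.707, 0.0]
wrist_force: [-0.3, -0.4, -0.2]
opening: 0.705
grasp_force: 65.4
```

```bash
python3 - <<'E'
from h import *
go([.6175,-.1263,.056],1.5708);print(pose()[1])
E
```

```text
t 13.0 psi 1.570 shift mm [ 0.3 -0.3 24. ] wz -0.001 tilt [ 0.001 -0.   ] op 0.705 gf 65 f [-0.3 -0.4 -0.2]
[ 0.61780561 -0.12659211  0.07997438]
```

Call:
servo_tool(commands="0 0 0 0 0 14 0.4; 0 0 0 0 0 0 0.4; 0 0 0 0 0 4 0.4; 0 0 0 0 0 4 0.4; 0 0 0 0 0 0 0.4")

```text
time_s: 13.62
eef_pos: [0.6171, -0.1263, 0.0568]
eef_rot: [-0.0, 0.707, 0.707, -0.0]
wrist_force: [-0.4, -0.2, -0.1]
opening: 0.705
grasp_force: 65.4
```

Call:
servo_tool(commands="0 0 0 0 0 0 0.4; 0 0 0 0 0 0 0.4")

```text
time_s: 13.88
eef_pos: [0.6175, -0.1264, 0.0575]
eef_rot: [0.0, 0.707, 0.707, 0.0]
wrist_force: [-0.2, -0.2, 0.3]
opening: 0.706
grasp_force: 65.4
```

Call:
servo_tool(commands="0 0 0 0 0 4 0.4; 0 0 0 0 0 2 0.4; 0 0 0 0 0 0 0.4; 0 0 0 0 0 0 0.4")

```text
time_s: 14.38
eef_pos: [0.6173, -0.1264, 0.0513]
eef_rot: [-0.0, 0.707, 0.707, -0.0]
wrist_force: [-0.4, -0.6, -0.3]
opening: 0.71
grasp_force: 65.4
```

Call:
servo_tool(commands="0 0 0 0 0 0 1; 0 0 0 0 0 0 1; 0 0 0 0 0 0 1; 0 0 0 0 0 -60 1; 0 0 0 0 0 -60 1")

```text
time_s: 15.0
eef_pos: [0.6166, -0.1262, 0.1718]
eef_rot: [-0.001, 0.707, 0.707, -0.0]
wrist_force: [0.7, -0.5, 0.1]
opening: 1.0
grasp_force: 0.0
```

Call:
servo_tool(commands="0 0 0 60 0 -10 1; 0 0 0 60 -10 0 1; 0 0 0 60 -10 0 1; 0 0 0 55 -10 0 1; 0 0 0 55 -10 0 1")

```text
time_s: 15.62
eef_pos: [0.577, 0.1654, 0.1815]
eef_rot: [0.0, 0.707, 0.707, 0.0]
wrist_force: [1.6, -0.1, -0.3]
opening: 0.999
grasp_force: 0.0
```

```bash
python3 - <<'E'
from h import *
I=look();rings(I,{2:(.4936,.381),3:(.3877,-.204),4:(.5135,-.368)})
go([.4936,.381,.15],1.5708);print(pose()[1])
T,S=I["top"],I["scene"]
c=lambda i,x,y:cv2.resize(i[y:y+90,x:x+60],(400,600),interpolation=3)
cv2.imwrite("pics/m5.png",np.hstack([c(T,322,150),c(S,208,230)]))
cv2.imwrite("pics/top5.png",T);cv2.imwrite("pics/scene5.png",S)
E
```

```text
2 top [493.6 381.1] [49.2 51.7]
2 scene [493.3 382.4] [46.7 49.6]
3 top [ 387.7 -204. ] [41.9 43.7]
3 scene [ 386.  -202.8] [36.8 40.1]
4 top [ 513.8 -368.2] [30.1 34.2]
4 scene [ 512.7 -366.3] [26.1 32.2]
t 15.7 psi 1.576 shift mm [212.6 -81.1  31.8] wz 0.005 tilt [-0.     0.002] op 1.003 gf 0 f [ 0.5 -0.4  0.3]
[0.5758015  0.1688049  0.18140473]
```

View pics/m5.png

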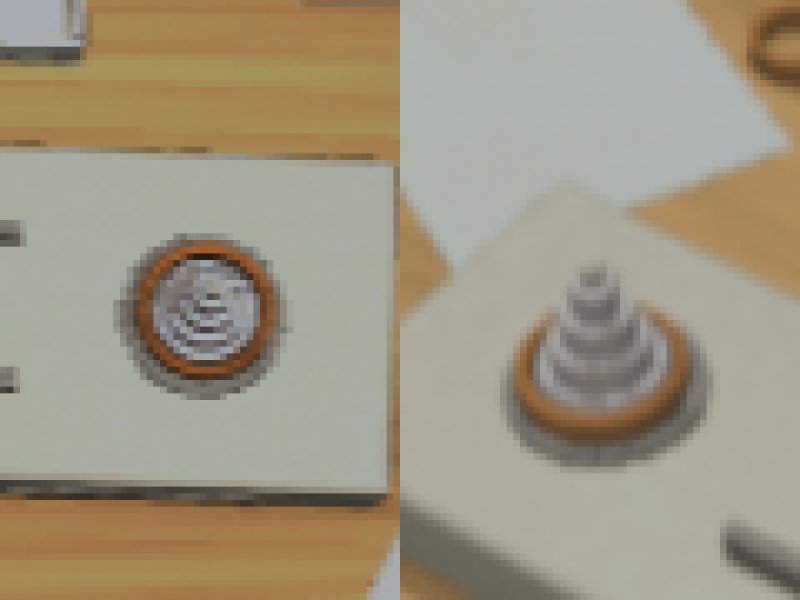

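Ring 1 sits flat on the flange, at top crop (207,308) and scene crop (600,370). Both views agree on ring 2 at (493.5, 381.5) mm. Going for it.

Call:
servo_tool(commands="0 0 0 54.5 -21 0 1; 0 0 0 54.5 -21 0 1; 0 0 0 54.5 -21 0 1; 0 0 0 54.5 -21 0 1; 0 0 0 0 0 50 1")

```text
time_s: 16.35
eef_pos: [0.4954, 0.3867, 0.1356]
eef_rot: [0.001, 0.706, 0.709, 0.005]
wrist_force: [1.1, 0.3, -0.3]
opening: 0.997
grasp_force: 0.0
```

Call:
servo_tool(commands="0 0 0 0 0 50 1; 0 0 0 0 0 50 1; 0 0 0 0 0 20 1; 0 0 0 0 0 10 1; 0 0 0 0 0 0 1")

```text
time_s: 16.98
eef_pos: [0.4945, 0.3818, 0.0022]
eef_rot: [0.0, 0.707, 0.707, 0.001]
wrist_force: [0.2, 0.4, 0.7]
opening: 0.999
grasp_force: 0.0
```

```bash
python3 - <<'E'
from h import *
go([.4935,.3815,.001],1.5708);print(pose()[1])
E
```

```text
t 17.0 psi 1.570 shift mm [-0.3 -1.   1.2] wz -0.001 tilt [0.001 0.001] op 0.999 gf 0 f [0.2 0.4 0.7]
[0.4945185  0.38183376 0.00221253]
```

Call:
servo_tool(commands="0 0 0 0 -1 1 0.4; 0 0 0 0 0 0 0.4; 0 0 0 0 0 0 0.4; 0 0 0 0 0 0 0.4; 0 0 0 0 0 0 0.4")

```text
time_s: 17.6
eef_pos: [0.4939, 0.3824, 0.0023]
eef_rot: [0.0, 0.707, 0.707, 0.002]
wrist_force: [-1.2, 0.3, 6.2]
opening: 0.593
grasp_force: 62.8
```

Call:
servo_tool(commands="0 0 0 0 0 0 0.85; 0 0 0 0 0 0 0.85; 0 0 0.1745 0 0 0 0.85; 0 0 0.1745 0 0 0 0.85; 0 0 0.1745 0 0 0 0.85")

```text
time_s: 18.23
eef_pos: [0.4923, 0.3816, 0.0]
eef_rot: [-0.0, 0.868, 0.497, -0.0]
wrist_force: [-0.3, -0.1, 0.2]
opening: 0.85
grasp_force: 0.0
```

Call:
servo_tool(commands="0 0 0.1745 0 0 0 0.85; 0 0 0.1745 0 0 0 0.85; 0 0 0.1745 0 0 0 0.85; 0 0 0.1745 0 0 0 0.85; 0 0 0.1745 0 0 0 0.85")

```text
time_s: 18.85
eef_pos: [0.4924, 0.3815, 0.0001]
eef_rot: [0.0, 0.996, 0.084, -0.0]
wrist_force: [-0.0, 0.5, 0.6]
opening: 0.853
grasp_force: 0.0
```

Call:
servo_tool(commands="0 0 0.1745 0 0 0 0.85; 0 0 0 0 0 0 0.85; 0 0 0 0 0 0 0.4; 0 0 0 0 0 0 0.4; 0 0 0 0 0 0 0.4")

```text
time_s: 19.48
eef_pos: [0.4927, 0.3818, 0.0011]
eef_rot: [-0.0, 1.0, 0.001, 0.0]
wrist_force: [-0.9, -1.0, 5.3]
opening: 0.598
grasp_force: 61.2
```

Call:
servo_tool(commands="0 0 0 0 0 0 0.4; 0 0 0 0 0 -40 0.4; 0 0 0 0 0 -60 0.4; 0 0 0 0 0 -60 0.4; 0 0 0 0 0 0 0.4")

```text
time_s: 20.1
eef_pos: [0.4961, 0.3836, 0.1671]
eef_rot: [-0.003, 1.0, 0.001, 0.005]
wrist_force: [0.0, -0.1, -0.9]
opening: 0.599
grasp_force: 62.4
```

```bash
python3 - <<'E'
from h import *
go([.6173,-.1264,.15],0);print(pose()[1])
E
```

```text
t 20.1 psi 0.002 shift mm [119.9 510.3  15.6] wz 0.002 tilt [0.011 0.005] op 0.599 gf 62 f [ 0.  -0.1 -0.9]
[0.49613801 0.38359727 0.16710751]
```

Call:
servo_tool(commands="0 0 0 13.9 56.4 0 0.4; 0 0 0 13.9 56.4 0 0.4; 0 0 0 13.9 56.4 0 0.4; 0 0 0 13.9 56.4 0 0.4; 0 0 0 13.9 56.4 0 0.4")

```text
time_s: 20.72
eef_pos: [0.5616, 0.0979, 0.1592]
eef_rot: [-0.0, 1.0, 0.001, -0.001]
wrist_force: [0.9, 0.8, -0.5]
opening: 0.6
grasp_force: 62.5
```

Call:
servo_tool(commands="0 0 0 13.9 56.4 0 0.4; 0 0 0 13.9 56.4 0 0.4; 0 0 0 13.9 56.4 0 0.4; 0 0 0 13.6 56.7 0 0.4; 0 0 0 0 0 0 0.4")

```text
time_s: 21.35
eef_pos: [0.6172, -0.1306, 0.159]
eef_rot: [0.0, 1.0, -0.002, -0.0]
wrist_force: [-0.5, 1.0, 0.1]
opening: 0.599
grasp_force: 62.5
```

Call:
servo_tool(commands="0 0 0 0 0 0 0.4; 0 0 0 0 0 0 0.4; 0 0 0 0 0 35 0.4; 0 0 0 0 0 25 0.4; 0 0 0 0 0 0 0.4")

```text
time_s: 21.98
eef_pos: [0.6154, -0.1241, 0.098]
eef_rot: [-0.001, 1.0, 0.001, -0.002]
wrist_force: [-0.4, 0.4, 0.0]
opening: 0.596
grasp_force: 62.5
```

Call:
servo_tool(commands="0 0 0 0 0 0 0.4; 0 0 0 0 0 0 0.4; 0 0 0 0 0 0 0.4")

```text
time_s: 22.35
eef_pos: [0.6179, -0.1264, 0.1015]
eef_rot: [0.0, 1.0, -0.0, 0.001]
wrist_force: [-0.1, -0.2, 0.1]
opening: 0.594
grasp_force: 62.5
```

```bash
python3 - <<'E'
from h import *
go([.6173,-.1264,.07],0);print(pose()[1])
E
```

```text
t 22.4 psi -0.000 shift mm [-0.7 -0.  31.5] wz -0.0 tilt [ 0.002 -0.001] op 0.594 gf 62 f [-0.1 -0.2  0.1]
[ 0.61794563 -0.12641696  0.10148999]
```

Call:
servo_tool(commands="0 0 0 0 0 18 0.4; 0 0 0 0 0 0 0.4; 0 0 0 0 0 5 0.4; 0 0 0 0 0 5 0.4; 0 0 0 0 0 0 0.4")

```text
time_s: 22.98
eef_pos: [0.617, -0.1262, 0.0717]
eef_rot: [-0.0, 1.0, -0.0, -0.0]
wrist_force: [-0.3, -0.1, -0.3]
opening: 0.596
grasp_force: 62.5
```

Call:
servo_tool(commands="0 0 0 0 0 0 0.4; 0 0 0 0 0 4 0.4; 0 0 0 0 0 3 0.4; 0 0 0 0 0 0 0.4; 0 0 0 0 0 0 0.4")

```text
time_s: 23.6
eef_pos: [0.617, -0.1262, 0.065]
eef_rot: [-0.0, 1.0, -0.0, -0.0]
wrist_force: [-3.3, -0.1, -1.1]
opening: 0.598
grasp_force: 62.5
```

Call:
servo_tool(commands="0 0 0 0 0 0 1; 0 0 0 0 0 0 1; 0 0 0 0 0 0 1; 0 0 0 0 0 -60 1; 0 0 0 0 0 -50 1")

```text
time_s: 24.22
eef_pos: [0.6174, -0.1263, 0.1768]
eef_rot: [-0.0, 1.0, -0.0, 0.0]
wrist_force: [1.7, -0.5, 0.6]
opening: 1.001
grasp_force: 0.0
```

Call:
servo_tool(commands="0 0 0 -57 19 0 1; 0 0 0 -57 19 0 1; 0 0 0 -57 19 0 1; 0 0 0 -59 20 0 1; 0 0 0 0 0 0 1")

```text
time_s: 24.85
eef_pos: [0.3844, -0.2039, 0.1752]
eef_rot: [0.0, 1.0, -0.002, -0.0]
wrist_force: [-0.3, -0.7, -0.2]
opening: 0.999
grasp_force: 0.0
```

```bash
python3 - <<'E'
from h import *
I=look();rings(I,{3:(.387,-.2035),4:(.5135,-.368)})
go([.387,-.2035,.001],0);print(pose()[1])
T,S=I["top"],I["scene"]
c=lambda i,x,y:cv2.resize(i[y:y+90,x:x+60],(400,600),interpolation=3)
cv2.imwrite("pics/m6.png",np.hstack([c(T,322,150),c(S,208,230)]))
cv2.imwrite("pics/top6.png",T);cv2.imwrite("pics/scene6.png",S)
E
```

```text
3 top [ 383.8 -203.4] [31.2 39.7]
3 scene [ 386.1 -202.6] [36.6 41.3]
4 top [ 513.6 -368.2] [29.9 34.3]
4 scene [ 512.5 -366.2] [25.9 30.5]
t 24.9 psi -0.002 shift mm [ -0.9  -0.6 175. ] wz -0.002 tilt [ 0.002 -0.001] op 0.999 gf 0 f [-0.1  0.7  0.6]
[ 0.38753873 -0.20388263  0.1759935 ]
```

View pics/m6.png

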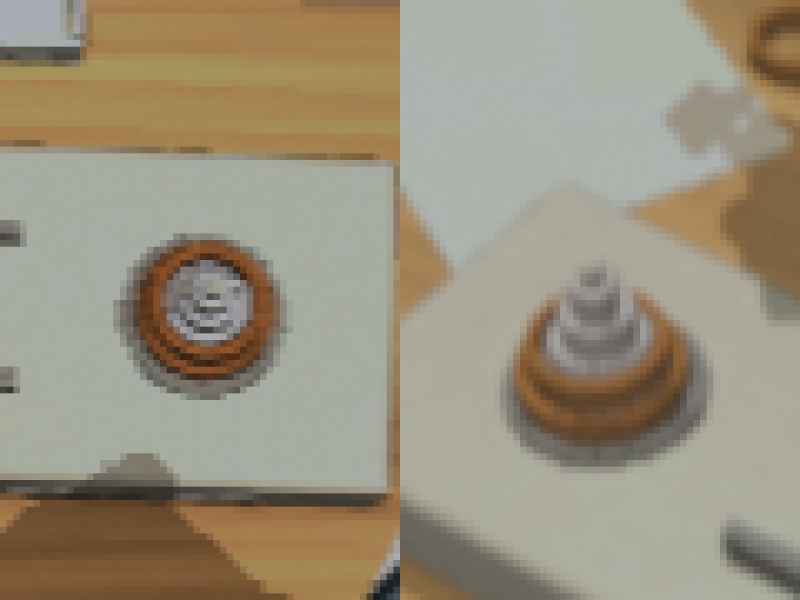

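Ring 2 sits level on ring 1's step, at top crop (207,295). Ring 3 is next.

Call:
servo_tool(commands="0 0 0 0 0 55 1; 0 0 0 0 0 55 1; 0 0 0 0 0 40 1; 0 0 0 0 0 16 1; 0 0 0 0 0 8 1")

```text
time_s: 25.58
eef_pos: [0.3881, -0.2025, 0.0002]
eef_rot: [-0.001, 1.0, 0.001, -0.0]
wrist_force: [0.6, 0.2, 0.1]
opening: 1.003
grasp_force: 0.0
```

Call:
servo_tool(commands="0 0 0 0 0 0 0.3; 0 0 0 0 0 0 0.3; 0 0 0 0 0 0 0.3; 0 0 0 0 0 0 0.3; 0 0 0 0 0 0 0.3")

```text
time_s: 26.2
eef_pos: [0.3882, -0.2038, 0.0029]
eef_rot: [0.001, 1.0, -0.0, 0.001]
wrist_force: [-1.4, 2.6, 8.9]
opening: 0.48
grasp_force: 59.3
```

Call:
servo_tool(commands="0 0 0 0 0 0 0.85; 0 0 0 0 0 0 0.85; 0 0 -0.1745 0 0 0 0.85; 0 0 -0.1745 0 0 0 0.85; 0 0 -0.1745 0 0 0 0.85")

```text
time_s: 26.82
eef_pos: [0.3873, -0.2033, 0.0014]
eef_rot: [0.0, 0.965, 0.261, 0.0]
wrist_force: [0.3, -0.9, -0.1]
opening: 0.85
grasp_force: 0.0
```

Call:
servo_tool(commands="0 0 -0.1745 0 0 0 0.85; 0 0 -0.1745 0 0 0 0.85; 0 0 -0.1745 0 0 0 0.85; 0 0 -0.1745 0 0 0 0.85; 0 0 -0.1745 0 0 0 0.85")

```text
time_s: 27.45
eef_pos: [0.3873, -0.2033, 0.0013]
eef_rot: [0.0, 0.764, 0.645, -0.0]
wrist_force: [-0.3, 0.9, 0.9]
opening: 0.85
grasp_force: 0.0
```

Call:
servo_tool(commands="0 0 -0.1745 0 0 0 0.85; 0 0 0 0 0 0 0.85; 0 0 0 0 0 0 0.3; 0 0 0 0 0 0 0.3; 0 0 0 0 0 0 0.3")

```text
time_s: 28.08
eef_pos: [0.3873, -0.2033, 0.0017]
eef_rot: [-0.0, 0.708, 0.706, -0.0]
wrist_force: [-1.0, 0.2, 6.7]
opening: 0.477
grasp_force: 60.3
```

Call:
servo_tool(commands="0 0 0 0 0 0 0.3; 0 0 0 0 0 -40 0.3; 0 0 0 0 0 -60 0.3; 0 0 0 0 0 -60 0.3; 0 0 0 0 0 0 0.3")

```text
time_s: 28.7
eef_pos: [0.3901, -0.2057, 0.1664]
eef_rot: [0.005, 0.708, 0.706, 0.0]
wrist_force: [-0.3, -0.8, -1.0]
opening: 0.473
grasp_force: 61.1
```

```bash
python3 - <<'E'
from h import *
go([.6163,-.1263,.15],1.5708);print(pose()[1])
E
```

```text
t 28.7 psi 1.569 shift mm [ 79.9 225.9  17.6] wz -0.002 tilt [ 0.008 -0.007] op 0.473 gf 61 f [-0.3 -0.8 -1. ]
[ 0.39008653 -0.20572925  0.16640261]
```

Call:
servo_tool(commands="0 0 0 15.4 45.8 0 0.3; 0 0 0 15.4 45.8 0 0.3; 0 0 0 15.4 45.8 0 0.3; 0 0 0 15.4 45.8 0 0.3; 0 0 0 15.4 45.8 0 0.3")

```text
time_s: 29.32
eef_pos: [0.6169, -0.1254, 0.1593]
eef_rot: [-0.001, 0.708, 0.706, -0.001]
wrist_force: [0.9, -0.4, 1.0]
opening: 0.479
grasp_force: 61.1
```

Call:
servo_tool(commands="0 0 0 0 0 0 0.3; 0 0 0 0 0 0 0.3; 0 0 0 0 0 30 0.3; 0 0 0 0 0 15 0.3; 0 0 0 0 0 0 0.3")

```text
time_s: 29.95
eef_pos: [0.6145, -0.1263, 0.1147]
eef_rot: [-0.002, 0.708, 0.707, -0.001]
wrist_force: [0.2, -0.9, 0.0]
opening: 0.472
grasp_force: 61.1
```

Call:
servo_tool(commands="0 0 0 0 0 0 0.3; 0 0 0 0 0 0 0.3; 0 0 0 0 0 0 0.3; 0 0 0 0 0 0 0.3")

```text
time_s: 30.45
eef_pos: [0.6165, -0.1264, 0.1167]
eef_rot: [0.0, 0.707, 0.707, 0.0]
wrist_force: [0.9, -0.3, -0.6]
opening: 0.474
grasp_force: 61.1
```

```bash
python3 - <<'E'
from h import *
go([.6163,-.1263,.078],1.5708);print(pose()[1])
E
```

```text
t 30.4 psi 1.570 shift mm [ 0.1 -0.2 38.7] wz -0.0 tilt [ 0.001 -0.   ] op 0.474 gf 61 f [ 0.9 -0.3 -0.6]
[ 0.61649793 -0.12636489  0.11668741]
```

Now lower onto the 29 mm step, checking the force.

Call:
servo_tool(commands="0 0 0 0 0 20 0.3; 0 0 0 0 0 0 0.3; 0 0 0 0 0 6 0.3; 0 0 0 0 0 6 0.3; 0 0 0 0 0 0 0.3")

```text
time_s: 31.08
eef_pos: [0.6159, -0.1262, 0.0836]
eef_rot: [-0.001, 0.707, 0.707, -0.0]
wrist_force: [-1.0, 0.8, -0.5]
opening: 0.475
grasp_force: 61.1
```

Call:
servo_tool(commands="0 0 0 0 0 0 0.3; 0 0 0 0 0 3 0.3; 0 0 0 0 0 3 0.3; 0 0 0 0 0 0 0.3; 0 0 0 0 0 0 0.3")

```text
time_s: 31.7
eef_pos: [0.6163, -0.1263, 0.0782]
eef_rot: [-0.0, 0.707, 0.707, -0.0]
wrist_force: [-0.2, 0.0, -1.3]
opening: 0.474
grasp_force: 61.1
```

Call:
servo_tool(commands="0 0 0 0 0 0 0.9; 0 0 0 0 0 0 0.9; 0 0 0 0 0 0 1; 0 0 0 0 0 -55 1; 0 0 0 0 0 -50 1")

```text
time_s: 32.33
eef_pos: [0.616, -0.1262, 0.1842]
eef_rot: [-0.001, 0.707, 0.707, -0.0]
wrist_force: [1.5, -1.1, 1.6]
opening: 1.0
grasp_force: 0.0
```

Call:
servo_tool(commands="0 0 0 -48 -20.6 0 1; 0 0 0 -48 -20.6 0 1; 0 0 0 -48 -20.6 0 1; 0 0 0 -48 -20.6 0 1; 0 0 0 -49 -20.6 0 1")

```text
time_s: 32.95
eef_pos: [0.5124, -0.3687, 0.1835]
eef_rot: [0.0, 0.707, 0.707, 0.0]
wrist_force: [-0.2, -0.1, -0.8]
opening: 0.998
grasp_force: 0.0
```

Call:
servo_tool(commands="0 0 0 0 0 0 1; 0 0 0 0 0 0 1; 0 0 0 0 0 0 1")

```text
time_s: 33.33
eef_pos: [0.5138, -0.3659, 0.1832]
eef_rot: [-0.0, 0.707, 0.707, 0.0]
wrist_force: [0.1, 1.1, -1.1]
opening: 1.005
grasp_force: 0.0
```

```bash
python3 - <<'E'
from h import *
I=look();rings(I,{4:(.5135,-.368)})
go([.513,-.3673,.001],1.5708);print(pose()[1])
T,S=I["top"],I["scene"]
c=lambda i,x,y,w=60,h=90:cv2.resize(i[y:y+h,x:x+w],(400,600),interpolation=3)
cv2.imwrite("pics/m7.png",np.hstack([c(T,322,150),c(S,165,200,100,150)]))
cv2.imwrite("pics/top7.png",T);cv2.imwrite("pics/scene7.png",S)
E
```

```text
4 top none
4 scene [ 512.5 -366.6] [27.2 32.7]
t 33.4 psi 1.572 shift mm [ -1.4  -0.8 182.3] wz 0.001 tilt [-0.  0.] op 0.999 gf 0 f [ 0.6 -0.8 -0.9]
[ 0.51382917 -0.36597677  0.18329901]
```

View pics/m7.png

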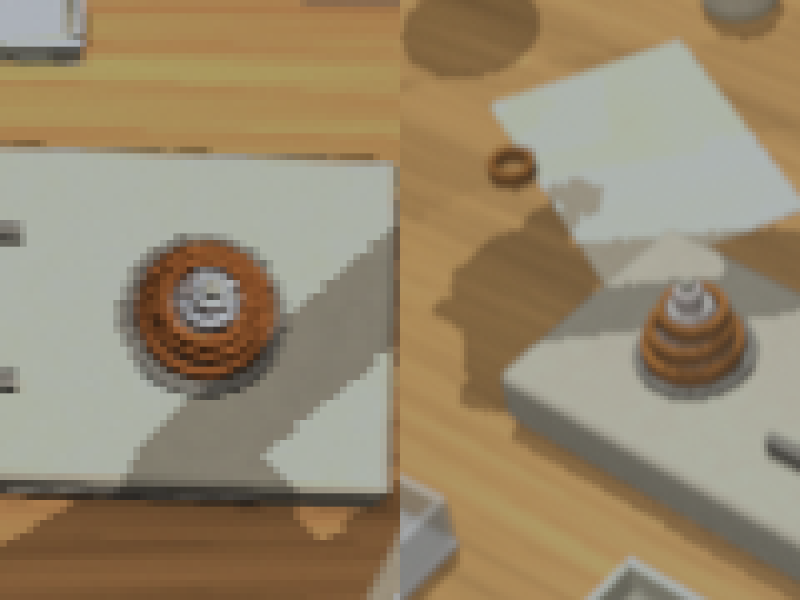

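Ring 3 is home, at top crop (207,297) and scene crop (690,310). Ring 4 is unmoved at scene crop (512,167).

Call:
servo_tool(commands="0 0 0 -1 0 55 1; 0 0 0 0 0 55 1; 0 0 0 0 0 45 1; 0 0 0 0 0 18 1; 0 0 0 0 0 8 1")

```text
time_s: 34.05
eef_pos: [0.5136, -0.3679, 0.0021]
eef_rot: [-0.0, 0.707, 0.707, 0.0]
wrist_force: [0.4, -0.2, 0.6]
opening: 1.002
grasp_force: 0.0
```

Call:
servo_tool(commands="0 0 0 0 0 0 0.2; 0 0 0 0 0 0 0.2; 0 0 0 0 0 0 0.2; 0 0 0 0 0 0 0.2; 0 0 0 0 0 0 0.2")

```text
time_s: 34.67
eef_pos: [0.5142, -0.3693, 0.0042]
eef_rot: [0.001, 0.707, 0.707, -0.0]
wrist_force: [-0.5, 0.6, 6.8]
opening: 0.355
grasp_force: 59.7
```

Call:
servo_tool(commands="0 0 0 0 0 0 0.8; 0 0 0 0 0 0 0.8; 0 0 0.1745 0 0 0 0.8; 0 0 0.1745 0 0 0 0.8; 0 0 0.1745 0 0 0 0.8")

```text
time_s: 35.3
eef_pos: [0.513, -0.3681, 0.002]
eef_rot: [-0.0, 0.868, 0.497, -0.0]
wrist_force: [-0.2, 0.1, 0.3]
opening: 0.8
grasp_force: 0.0
```

Call:
servo_tool(commands="0 0 0.1745 0 0 0 0.8; 0 0 0.1745 0 0 0 0.8; 0 0 0.1745 0 0 0 0.8; 0 0 0.1745 0 0 0 0.8; 0 0 0.1745 0 0 0 0.8")

```text
time_s: 35.92
eef_pos: [0.513, -0.3681, 0.002]
eef_rot: [-0.0, 0.996, 0.084, -0.0]
wrist_force: [0.5, 0.5, -0.0]
opening: 0.8
grasp_force: 0.0
```

Call:
servo_tool(commands="0 0 0.1745 0 0 0 0.8; 0 0 0 0 0 0 0.8; 0 0 0 0 0 0 0.2; 0 0 0 0 0 0 0.2; 0 0 0 0 0 0 0.2")

```text
time_s: 36.55
eef_pos: [0.5134, -0.3685, 0.0026]
eef_rot: [0.0, 1.0, 0.0, 0.0]
wrist_force: [0.4, -0.1, 4.1]
opening: 0.357
grasp_force: 59.7
```

Call:
servo_tool(commands="0 0 0 0 0 0 0.2; 0 0 0 0 0 0 0.2; 0 0 0 0 0 -50 0.2; 0 0 0 0 0 -60 0.2; 0 0 0 0 0 -60 0.2")

```text
time_s: 37.17
eef_pos: [0.5127, -0.3678, 0.1733]
eef_rot: [-0.001, 1.0, -0.0, -0.001]
wrist_force: [0.0, -1.0, -0.6]
opening: 0.358
grasp_force: 59.5
```

```bash
python3 - <<'E'
from h import *
go([.6163,-.1263,.15],0);print(pose()[1])
E
```

```text
t 37.2 psi -0.000 shift mm [ 103.6 -241.5   23.5] wz -0.0 tilt [-0.001  0.001] op 0.358 gf 59 f [ 0.  -1.  -0.6]
[ 0.51268506 -0.36780883  0.17330884]
```

Call:
servo_tool(commands="0 0 0 20.7 -48.4 0 0.2; 0 0 0 20.7 -48.4 0 0.2; 0 0 0 20.7 -48.4 0 0.2; 0 0 0 20.7 -48.4 0 0.2; 0 0 0 20.5 -48.2 0 0.2")

```text
time_s: 37.8
eef_pos: [0.6167, -0.1248, 0.1719]
eef_rot: [-0.0, 1.0, -0.0, -0.0]
wrist_force: [1.5, -0.6, 0.5]
opening: 0.359
grasp_force: 59.5
```

Call:
servo_tool(commands="0 0 0 0 0 0 0.2; 0 0 0 0 0 0 0.2; 0 0 0 0 0 30 0.2; 0 0 0 0 0 20 0.2; 0 0 0 0 0 0 0.2")

```text
time_s: 38.42
eef_pos: [0.6146, -0.127, 0.1198]
eef_rot: [-0.001, 1.0, -0.001, -0.002]
wrist_force: [1.1, 0.4, -0.7]
opening: 0.36
grasp_force: 59.5
```

Call:
servo_tool(commands="0 0 0 0 0 0 0.2; 0 0 0 0 0 0 0.2; 0 0 0 0 0 0 0.2; 0 0 0 0 0 0 0.2")

```text
time_s: 38.92
eef_pos: [0.6168, -0.1265, 0.1228]
eef_rot: [0.0, 1.0, -0.0, 0.0]
wrist_force: [-0.0, 0.5, -0.3]
opening: 0.355
grasp_force: 59.5
```

```bash
python3 - <<'E'
from h import *
go([.6163,-.1263,.092],0);print(pose()[1])
E
```

```text
t 38.9 psi -0.000 shift mm [-0.5 -0.2 30.8] wz -0.0 tilt [ 0.001 -0.   ] op 0.355 gf 60 f [-0.   0.5 -0.3]
[ 0.61677841 -0.12652878  0.12277117]
```

Call:
servo_tool(commands="0 0 0 0 0 16 0.2; 0 0 0 0 0 0 0.2; 0 0 0 0 0 5 0.2; 0 0 0 0 0 4 0.2; 0 0 0 0 0 0 0.2")

```text
time_s: 39.55
eef_pos: [0.6163, -0.1264, 0.0968]
eef_rot: [-0.0, 1.0, -0.0, -0.0]
wrist_force: [0.1, -0.3, -0.7]
opening: 0.359
grasp_force: 59.5
```

Call:
servo_tool(commands="0 0 0 0 0 0 0.2; 0 0 0 0 0 2 0.2; 0 0 0 0 0 2 0.2; 0 0 0 0 0 0 0.2; 0 0 0 0 0 0 0.2")

```text
time_s: 40.17
eef_pos: [0.6166, -0.1265, 0.0933]
eef_rot: [0.0, 1.0, -0.0, 0.0]
wrist_force: [-0.2, 0.8, -0.2]
opening: 0.356
grasp_force: 59.5
```

Call:
servo_tool(commands="0 0 0 0 0 0 0.8; 0 0 0 0 0 0 0.8; 0 0 0 0 0 0 1; 0 0 0 0 0 -50 1; 0 0 0 0 0 -40 1")

```text
time_s: 40.8
eef_pos: [0.6166, -0.1265, 0.1846]
eef_rot: [-0.0, 1.0, -0.0, 0.0]
wrist_force: [0.5, 0.0, -0.1]
opening: 0.999
grasp_force: 0.0
```

Call:
servo_tool(commands="0 0 0 -44 -26.5 0 1; 0 0 0 -44 -26.5 0 1; 0 0 0 -44 -26.5 0 1; 0 0 0 -44 -26.5 0 1; 0 0 0 0 0 0 1")

```text
time_s: 41.42
eef_pos: [0.4377, -0.0186, 0.1828]
eef_rot: [-0.0, 1.0, 0.001, -0.001]
wrist_force: [1.4, -0.7, -0.4]
opening: 1.001
grasp_force: 0.0
```

Call:
servo_tool(commands="0 0 0 0 0 0 1; 0 0 0 0 0 0 1; 0 0 0 0 0 0 1")

```text
time_s: 41.8
eef_pos: [0.4413, -0.021, 0.1833]
eef_rot: [0.0, 1.0, -0.0, -0.0]
wrist_force: [0.4, 0.1, -0.8]
opening: 0.997
grasp_force: 0.0
```

```bash
python3 - <<'E'
from h import *
I=look()
go([.4403,-.0203,.006],0);print(pose()[1])
T,S=I["top"],I["scene"]
c=lambda i,x,y,w=60,h=90:cv2.resize(i[y:y+h,x:x+w],(400,600),interpolation=3)
cv2.imwrite("pics/m8.png",np.hstack([c(T,322,150),c(S,200,225,140,210)]))
cv2.imwrite("pics/top8.png",T);cv2.imwrite("pics/scene8.png",S)
E
```

```text
t 41.9 psi -0.001 shift mm [ -0.6  -0.5 177.1] wz -0.001 tilt [-0.  0.] op 0.999 gf 0 f [ 0.6 -0.5 -0.3]
[ 0.44092693 -0.02080375  0.18313385]
```

View pics/m8.png

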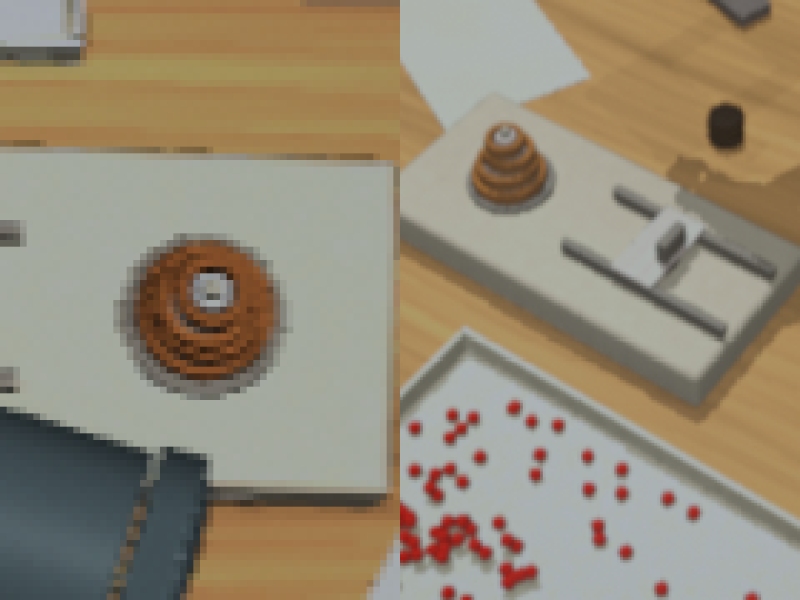

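The stack of all four rings is complete, at top crop (207,300). The cap stands on the table at scene crop (725,125). I'll pick it up with two grasps to centre it.

Call:
servo_tool(commands="0 0 0 0 0 50 1; 0 0 0 0 0 50 1; 0 0 0 0 0 45 1; 0 0 0 0 0 22 1; 0 0 0 0 0 9 1")

```text
time_s: 42.52
eef_pos: [0.4396, -0.0203, 0.0058]
eef_rot: [-0.0, 1.0, -0.0, -0.001]
wrist_force: [0.7, -1.0, 0.5]
opening: 0.998
grasp_force: 0.0
```

Call:
servo_tool(commands="0 0 0 0 0 0 0.2; 0 0 0 0 0 0 0.2; 0 0 0 0 0 0 0.2; 0 0 0 0 0 0 0.2; 0 0 0 0 0 0 0.2")

```text
time_s: 43.15
eef_pos: [0.4416, -0.0208, 0.0086]
eef_rot: [0.0, 1.0, -0.0, 0.001]
wrist_force: [-1.4, 0.8, 6.7]
opening: 0.372
grasp_force: 58.9
```

Call:
servo_tool(commands="0 0 0 0 0 0 0.8; 0 0 0 0 0 0 0.8; 0 0 -0.1745 0 0 0 0.8; 0 0 -0.1745 0 0 0 0.8; 0 0 -0.1745 0 0 0 0.8")

```text
time_s: 43.78
eef_pos: [0.4405, -0.0204, 0.0073]
eef_rot: [-0.0, 0.965, 0.261, 0.0]
wrist_force: [-0.1, 0.2, 0.3]
opening: 0.8
grasp_force: 0.0
```

Call:
servo_tool(commands="0 0 -0.1745 0 0 0 0.8; 0 0 -0.1745 0 0 0 0.8; 0 0 -0.1745 0 0 0 0.8; 0 0 -0.1745 0 0 0 0.8; 0 0 -0.1745 0 0 0 0.8")

```text
time_s: 44.4
eef_pos: [0.4405, -0.0204, 0.0073]
eef_rot: [-0.0, 0.764, 0.645, 0.0]
wrist_force: [0.8, -0.6, 0.6]
opening: 0.8
grasp_force: 0.0
```

Call:
servo_tool(commands="0 0 -0.1745 0 0 0 0.8; 0 0 0 0 0 0 0.8; 0 0 0 0 0 0 0.2; 0 0 0 0 0 0 0.2; 0 0 0 0 0 0 0.2")

```text
time_s: 45.02
eef_pos: [0.4406, -0.0205, 0.0076]
eef_rot: [-0.0, 0.708, 0.707, -0.0]
wrist_force: [-1.3, -0.1, 5.8]
opening: 0.374
grasp_force: 59.2
```

Call:
servo_tool(commands="0 0 0 0 0 0 0.2; 0 0 0 0 0 0 0.2; 0 0 0 0 0 -50 0.2; 0 0 0 0 0 -60 0.2; 0 0 0 0 0 -60 0.2")

```text
time_s: 45.65
eef_pos: [0.44, -0.0203, 0.1787]
eef_rot: [-0.0, 0.708, 0.707, -0.0]
wrist_force: [1.9, -0.9, -1.3]
opening: 0.379
grasp_force: 59.7
```

```bash
python3 - <<'E'
from h import *
go([.6163,-.1263,.15],1.5708);print(pose()[1])
E
```

```text
t 45.6 psi 1.569 shift mm [-105.7  176.5   28.6] wz -0.002 tilt [-0.001  0.   ] op 0.379 gf 60 f [ 1.9 -0.9 -1.3]
[ 0.44000665 -0.02032077  0.17873604]
```

Call:
servo_tool(commands="0 0 0 -26.5 44 0 0.2; 0 0 0 -26.5 44 0 0.2; 0 0 0 -26.5 44 0 0.2; 0 0 0 -26.4 43.8 0 0.2; 0 0 0 0 0 0 0.2")

```text
time_s: 46.28
eef_pos: [0.6179, -0.1284, 0.1756]
eef_rot: [-0.0, 0.708, 0.706, -0.0]
wrist_force: [0.6, 0.4, -0.8]
opening: 0.373
grasp_force: 59.9
```

Call:
servo_tool(commands="0 0 0 0 0 0 0.2; 0 0 0 0 0 0 0.2; 0 0 0 0 0 30 0.2; 0 0 0 0 0 16 0.2; 0 0 0 0 0 0 0.2")

```text
time_s: 46.9
eef_pos: [0.6149, -0.1257, 0.13]
eef_rot: [-0.001, 0.707, 0.707, -0.001]
wrist_force: [0.2, 0.6, -1.3]
opening: 0.377
grasp_force: 59.9
```

Call:
servo_tool(commands="0 0 0 0 0 0 0.2; 0 0 0 0 0 0 0.2; 0 0 0 0 0 0 0.2; 0 0 0 0 0 0 0.2; 0 0 0 0 0 0 0.2")

```text
time_s: 47.52
eef_pos: [0.6163, -0.1265, 0.1314]
eef_rot: [0.0, 0.707, 0.707, 0.0]
wrist_force: [0.0, 0.0, 0.0]
opening: 0.378
grasp_force: 59.9
```

```bash
python3 - <<'E'
from h import *
go([.6165,-.1264,.1097],1.5708);print(pose()[1])
E
```

```text
t 47.5 psi 1.570 shift mm [ 0.1  0.2 21.7] wz -0.0 tilt [ 0. -0.] op 0.378 gf 60 f [0. 0. 0.]
[ 0.6163458  -0.12648452  0.131401  ]
```

Call:
servo_tool(commands="0 0 0 0 0 10 0.2; 0 0 0 0 0 3 0.2; 0 0 0 0 0 3 0.2; 0 0 0 0 0 0 0.2; 0 0 0 0 0 0 0.2")

```text
time_s: 48.15
eef_pos: [0.6164, -0.1265, 0.1154]
eef_rot: [0.0, 0.707, 0.707, 0.0]
wrist_force: [-0.3, -0.1, -1.0]
opening: 0.375
grasp_force: 59.9
```

Call:
servo_tool(commands="0 0 0 0 0 3 0.2; 0 0 0 0 0 2 0.2; 0 0 0 0 0 0 0.2; 0 0 0 0 0 0 0.2")

```text
time_s: 48.65
eef_pos: [0.6163, -0.1264, 0.1103]
eef_rot: [-0.0, 0.707, 0.707, 0.0]
wrist_force: [0.1, -0.5, 0.0]
opening: 0.377
grasp_force: 59.9
```

Call:
servo_tool(commands="0 0 0 0 0 0 0.8; 0 0 0 0 0 0 0.8; 0 0 0 0 0 0 1; 0 0 0 0 0 -50 1; 0 0 0 0 0 -40 1")

```text
time_s: 49.28
eef_pos: [0.6164, -0.1265, 0.2017]
eef_rot: [0.0, 0.707, 0.707, 0.0]
wrist_force: [0.2, -1.4, -0.5]
opening: 0.996
grasp_force: 0.0
```

Call:
servo_tool(commands="0 0 0 0 -55 0 1; 0 0 0 0 -55 0 0; 0 0 0 0 -55 0 0; 0 0 0 0 0 0 0; 0 0 0 0 0 0 0")

```text
time_s: 49.9
eef_pos: [0.4521, -0.1269, 0.2012]
eef_rot: [0.001, 0.707, 0.707, 0.0]
wrist_force: [-0.6, -0.1, 0.3]
opening: 0.141
grasp_force: 0.0
```

```bash
python3 - <<'E'
from h import *
I=look();T,S=I["top"],I["scene"]
cap=blob("scene",S,lambda h:h[...,2]<60,(236,268),14);capt=blob("top",T,lambda h:h[...,2]<60,(353,192),12)
cn=lambda c:(lambda m:(m["m10"]/m["m00"],m["m01"]/m["m00"]))(cv2.moments(c))
if cap is not None and capt is not None: print("cap",tri(cn(cap),cn(capt)),cv2.boundingRect(cap))
# predictions for catch
d=np.array([.054,.9985,0]);s=np.array([.6165,-.1264,.05])
b=s+.150*d;b[2]=.057
for y in(0,.004,.008):
    tab=b+d*(.013+y);tab[2]=.084;print(y,tab.round(4),proj("top",tab)[0].round(1),proj("scene",tab)[0].round(1))
c=lambda i,x,y,w=60,h=90:cv2.resize(i[y:y+h,x:x+w],(400,600),interpolation=3)
cv2.imwrite("pics/m9.png",np.hstack([c(T,270,155),c(S,215,240,100,150)]))
go([.6,0,.15]);print(pose()[1])
E
```

```text
cap (array([ 0.61749715, -0.12603955,  0.11524232]), np.float64(0.0007893869675426377)) (230, 260, 13, 16)
0 [0.6253 0.0364 0.084 ] [298.8 192.7] [292. 305.]
0.004 [0.6255 0.0403 0.084 ] [297.5 192.6] [293.4 305.8]
0.008 [0.6257 0.0443 0.084 ] [296.2 192.6] [294.8 306.5]
t 50.0 psi 1.571 shift mm [126.9 147.2  51.1] wz None tilt [ 0.001 -0.001] op -0.001 gf 0 f [-0.4 -0.5  0.2]
[ 0.45264095 -0.12684944  0.20093687]
```

View pics/m9.png

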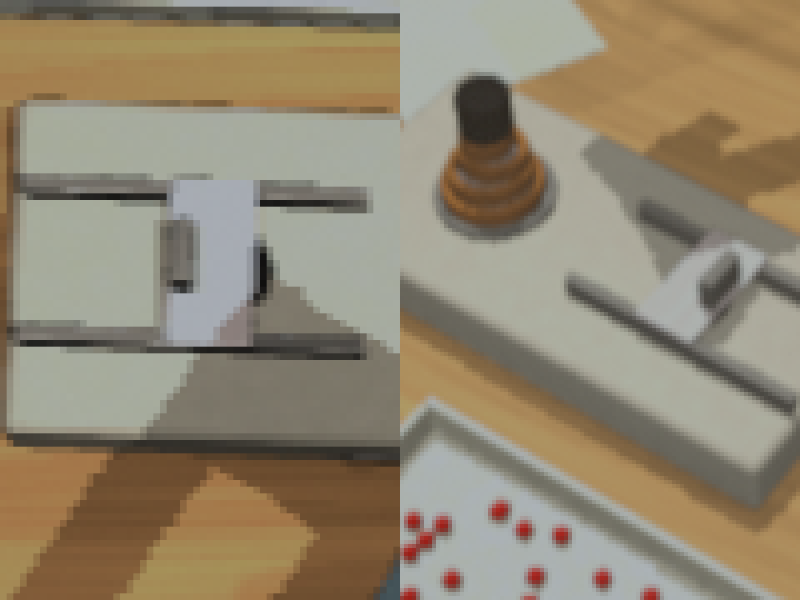

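The cap is back home: its image position and height match the start, at scene crop (484,110). The catch tab in the top view is at pixel (296.7,192.5), which gives y ≈ 0.042 m, in line with the prediction. I'll push the tab toward +y with shut fingers.

Call:
servo_tool(commands="0 0 0 35 43 0 0; 0 0 0 35 43 0 0; 0 0 0 35 43 0 0; 0 0 0 33 43.5 0 0; 0 0 0 0 0 0 0")

```text
time_s: 50.62
eef_pos: [0.6267, 0.0144, 0.1988]
eef_rot: [-0.0, 0.706, 0.708, 0.0]
wrist_force: [0.7, -0.7, -0.5]
opening: -0.004
grasp_force: 0.0
```

Call:
servo_tool(commands="0 0 0 0 0 0 0; 0 0 0 0 0 50 0; 0 0 0 0 0 50 0; 0 0 0 0 0 20 0; 0 0 0 0 0 5 0")

```text
time_s: 51.25
eef_pos: [0.6233, 0.011, 0.0748]
eef_rot: [-0.001, 0.708, 0.707, -0.0]
wrist_force: [0.2, 0.9, 0.7]
opening: -0.003
grasp_force: 0.0
```

Call:
servo_tool(commands="0 0 0 0 0 0 0; 0 0 0 0 0 0 0; 0 0 0 0 0 0 0")

```text
time_s: 51.62
eef_pos: [0.6248, 0.0114, 0.0768]
eef_rot: [0.001, 0.707, 0.707, 0.001]
wrist_force: [-0.4, 0.3, -0.0]
opening: 0.004
grasp_force: 0.0
```

```bash
python3 - <<'E'
from h import *
go([.624,.013,.07]);print(pose()[1])
I=look();T,S=I["top"],I["scene"]
cv2.imwrite("pics/m10.png",cv2.resize(S[240:360,215:375],(800,600),interpolation=3))
E
```

```text
t 51.6 psi 1.570 shift mm [ 1.6 -0.9  6.8] wz None tilt [ 0.002 -0.   ] op 0.004 gf 0 f [-0.4  0.3 -0. ]
[0.6248446  0.01140776 0.07681059]
```

View pics/m10.png

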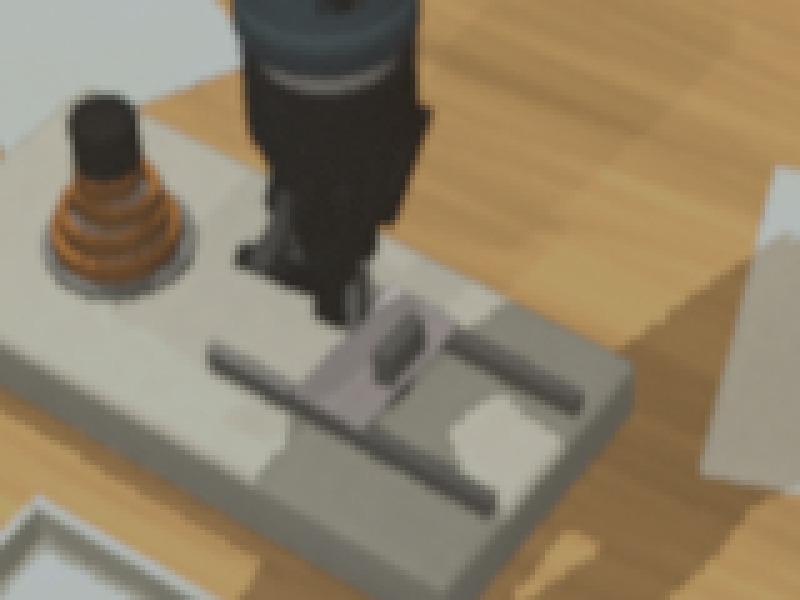

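The fingers stand over the plate, short of the tab at crop (400,345), with the way to +y free. Lower 6 mm and push.

Call:
servo_tool(commands="0 0 0 0 0 6 0; 0 0 0 0 0 0 0; 0 0 0 12 0.6 0 0; 0 0 0 12 0.6 0 0; 0 0 0 12 0.6 0 0")

```text
time_s: 52.35
eef_pos: [0.6257, 0.0484, 0.0692]
eef_rot: [0.0, 0.707, 0.707, -0.0]
wrist_force: [0.6, -2.0, -1.4]
opening: 0.0
grasp_force: 0.9
```

Call:
servo_tool(commands="0 0 0 12 0.7 0 0; 0 0 0 10 0.6 0 0; 0 0 0 6 0.3 0 0; 0 0 0 0 0 0 0; 0 0 0 0 0 0 0")

```text
time_s: 52.98
eef_pos: [0.6274, 0.0756, 0.0695]
eef_rot: [-0.0, 0.707, 0.707, 0.0]
wrist_force: [0.0, -0.8, -0.3]
opening: 0.001
grasp_force: 0.0
```

Call:
servo_tool(commands="0 0 0 3 0 0 0; 0 0 0 2 0 0 0; 0 0 0 0 0 0 0; 0 0 0 0 0 0 0")

```text
time_s: 53.48
eef_pos: [0.6274, 0.0805, 0.0694]
eef_rot: [0.0, 0.707, 0.707, 0.0]
wrist_force: [0.2, -1.1, 0.7]
opening: -0.004
grasp_force: 0.5
```

Not yet at the stop (force about 1 N), so push a little further.

Call:
servo_tool(commands="0 0 0 2 0 0 0; 0 0 0 2 0 0 0; 0 0 0 0 0 0 0; 0 0 0 0 0 0 0")

```text
time_s: 53.98
eef_pos: [0.6275, 0.0813, 0.0694]
eef_rot: [0.002, 0.707, 0.707, -0.002]
wrist_force: [-0.7, -12.4, 0.7]
opening: -0.002
grasp_force: 6.4
```

Call:
servo_tool(commands="0 0 0 2 0 0 0; 0 0 0 0 0 0 0; 0 0 0 0 0 0 0")

```text
time_s: 54.35
eef_pos: [0.6275, 0.0815, 0.0694]
eef_rot: [0.002, 0.708, 0.707, -0.003]
wrist_force: [-0.9, -19.7, 1.0]
opening: -0.0
grasp_force: 9.6
```

The catch is at its end stop (20 N). Back off, raise, and go over the button.

Call:
servo_tool(commands="0 0 0 -12 0 0 0; 0 0 0 0 0 -20 0; 0 0 0 -26 -1.5 0 0; 0 0 0 -26 -1.5 0 0; 0 0 0 0 0 0 0")

```text
time_s: 54.98
eef_pos: [0.6249, 0.0219, 0.0909]
eef_rot: [0.001, 0.708, 0.706, 0.001]
wrist_force: [-0.0, -0.1, 0.7]
opening: 0.001
grasp_force: 0.0
```

Call:
servo_tool(commands="0 0 0 0 0 0 0; 0 0 0 0 0 0 0; 0 0 0 0 0 20 0; 0 0 0 0 0 0 0; 0 0 0 0 0 0 0")

```text
time_s: 55.6
eef_pos: [0.6238, 0.0228, 0.0685]
eef_rot: [-0.001, 0.707, 0.707, -0.0]
wrist_force: [-0.0, -0.0, 0.3]
opening: -0.002
grasp_force: 0.0
```

```bash
python3 - <<'E'
from h import *
go([.6246,.0236,.057]);print(pose()[1])
I=look();T,S=I["top"],I["scene"]
cv2.imwrite("pics/m11.png",cv2.resize(S[240:360,215:375],(800,600),interpolation=3))
E
```

```text
t 55.6 psi 1.571 shift mm [ 0.8  0.8 11.5] wz None tilt [-0.001  0.   ] op -0.002 gf 0 f [-0.  -0.   0.3]
[0.62381242 0.02277945 0.06850774]
```

View pics/m11.png

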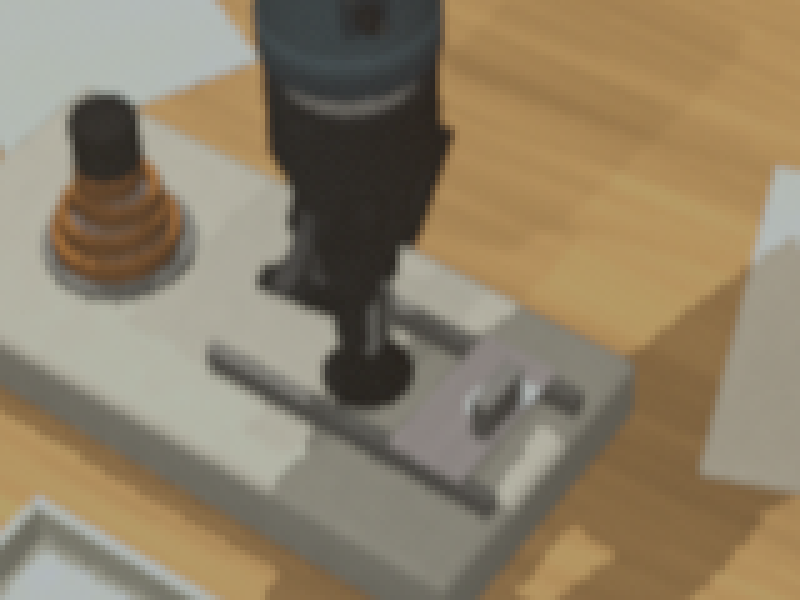

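The catch is open at crop (470,410), and the fingers are over the uncovered button at (368,375). Press it.

Call:
servo_tool(commands="0 0 0 0 0 10 0; 0 0 0 0 0 3 0; 0 0 0 0 0 3 0; 0 0 0 0 0 2 0; 0 0 0 0 0 0 0")

```text
time_s: 56.32
eef_pos: [0.624, 0.0225, 0.0514]
eef_rot: [-0.0, 0.707, 0.707, -0.0]
wrist_force: [-3.1, -0.4, 4.7]
opening: -0.001
grasp_force: 2.3
```

Call:
servo_tool(commands="0 0 0 0 0 1 0; 0 0 0 0 0 1 0; 0 0 0 0 0 0 0; 0 0 0 0 0 0 0")

```text
time_s: 56.82
eef_pos: [0.6242, 0.0225, 0.0509]
eef_rot: [-0.0, 0.707, 0.707, -0.0]
wrist_force: [-8.7, -0.1, 14.6]
opening: 0.002
grasp_force: 7.4
```

The button is at its bottom stop (TCP 0.051 m, 14.6 N). Retreat.

Call:
servo_tool(commands="0 0 0 0 0 -15 0; 0 0 0 0 0 -50 0; 0 0 0 0 0 -60 0; 0 0 0 0 -50 0 0; 0 0 0 0 -60 0 0")

```text
time_s: 57.45
eef_pos: [0.5146, 0.0223, 0.1757]
eef_rot: [0.002, 0.707, 0.707, 0.001]
wrist_force: [-1.6, -0.5, 0.4]
opening: 0.003
grasp_force: 0.0
```

Call:
servo_tool(commands="0 0 0 0 0 0 0; 0 0 0 0 0 0 0; 0 0 0 0 0 0 0; 0 0 0 0 0 0 0; 0 0 0 0 0 0 0")

```text
time_s: 58.08
eef_pos: [0.5148, 0.0225, 0.1741]
eef_rot: [-0.0, 0.707, 0.707, -0.0]
wrist_force: [-0.5, -0.8, -0.2]
opening: 0.001
grasp_force: 0.0
```

```bash
python3 - <<'E'
from h import *
I=look();T,S=I["top"],I["scene"]
c=lambda i,x,y,w,h:cv2.resize(i[y:y+h,x:x+w],(400,600),interpolation=3)
cv2.imwrite("pics/m12.png",np.hstack([c(T,268,150,100,150),c(S,215,240,120,180)]))
go([.6,0,.15]);print(pose()[1])
E
```

```text
t 58.2 psi 1.570 shift mm [-22.5  85.5  24.1] wz None tilt [-0.  0.] op 0.002 gf 0 f [-0.6  0.2 -0.6]
[0.51451556 0.02256789 0.17412119]
```

View pics/m12.png

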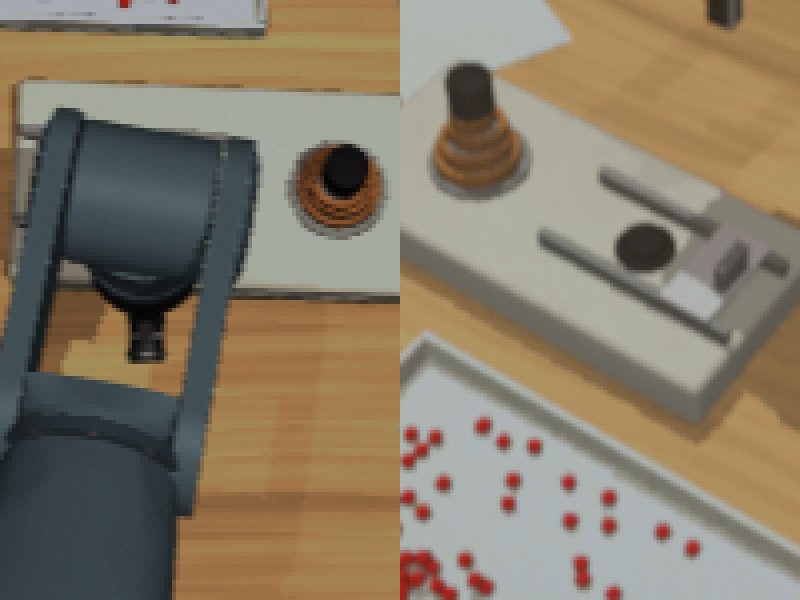

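The stack and cap are home at scene crop (475,125), the catch is open at (725,265), and the button at (645,247) is free again. The arm is clear of everything.

```bash
python3 -c "
from bench import *
print(hand_in())"
```

```text
the job is handed in; nothing more can be done
None
```

The job is handed in at about 58 s: all four rings and the cap are home on the spindle, the catch is open, and the button was pressed to its stop and let go; the hand-in returned no verdict.

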